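Heft the tins and pack the carrier heaviest at the bottom

ROBOT

A 6-joint arm with a two-finger parallel gripper is mounted at the origin on a cart in front of the work surface, level with it; the furniture and walls round the work are solid. World frame = base frame: x ahead of the robot, y to its left, z up, the work surface at z = 0. Lengths are in m, angles in degrees, forces in N, time in s.
With the tool pointing down it reaches from about 0.375 to 0.975 m from the base axis. Payload 3.8 kg.
Tool frame: the origin (TCP) lies between the finger pads; the fingertips stand 25 mm ahead of it and the grasp point (between the pads) lies 6 mm ahead of it; y points along the fingers, z is the direction in which the jaws open and shut, and the axes are right-handed (so a half turn about y gives the same grasp; the last joint's range is limited). The gripper opens to 85 mm and grips with 20 to 120 N. Pads are 22 mm wide; open, the fingers measure 114 mm over their backs; the gripper's body (76 mm by 85 mm) begins 54 mm behind the grasp point. The pads swing forward as they close: fully open they stand 13 mm farther back than shut.
Start: joints at [-67.832, 15.12, 91.902, -0, 72.978, -2.114], TCP at [0.278, -0.615, 0.256] pointing down, gripper open.
Joint ranges: [-150.88, 150.88], [-54.13, 125.18], [17.81, 147.31], [-75.09, 255.09], [0, 152.58], [-146.25, 146.25]. Speed limits (degrees/s): [147.25, 147.25, 180, 180, 180, 180].

INTERFACE

Orientations are given as a 3x3 rotation matrix whose columns are the frame's x, y, z axes.
In Python, from bench import telemetry, viewer, ticket gives the robot as it stands. The module is installed in compiled form; this text tells all that it offers.
- The arm moves only by the tool play_rows, never from a script. Its argument "increments" is a list of rows, each a list of 7 numbers: the opening, from -1 (shut) to 1 (fully open), then the shift along the tool's x, y, z in cm, then the turn, a rotation vector about the tool's x, y, z in degrees. In form: [[claw, tx, ty, tz, ax, ay, az], ...]. A call has 1 to 8 rows; each row is the pose to reach, as a shift and turn from the pose measured when the call began, along the tool's axes at that moment; what a row does not reach only later rows make up. A row lasts 1/12 s, in which the tool goes at most 41.7 mm and 7.16 degrees, less where a joint would pass 70% of its speed; a pose out of reach is approached as far as the arm can. A call with a gripper value outside its range is refused whole. The fingers move at their own pace and stop on an object; "squeeze" is the grip in N (left out, the last holds). Time passes only in rows, so rows that repeat a pose let the fingers close. It gives the time, the measured TCP pose, the force and the opening at its end, in the units of the state.
- telemetry.state(): the state, without advancing time (a new reading comes with each control period).
- viewer.snapshot(name): name is "scene" or "top" or "wrist"; returns (picture, depth): 480x640x3 uint8, red, green, blue; 480x640 float32, m along the optical axis (not along the pixel's ray), 0 where there is no reading.
- viewer.camera_params(name): a dict with "vfov" (degrees; the focal length in pixels is half the picture's height over the tangent of half this angle, whatever the lens; pixels are square), "cx", "cy" (the principal point, pixels), "dist" ([k1, k2, p1, p2, k3] as OpenCV has them; the pictures are not rectified), "rvec" (rotation vector, rad) and "tvec" (3), from world to camera coordinates, as OpenCV has them. Camera axes: x right, y down, z forward; pixel columns grow to the right and rows downward; lengths in m; the calibration is good to about 2 mm. A picture is of the moment at which its call begins: read the wrist's pose just before it. camera_params takes no time and is no camera call; for the wrist camera it gives the pose at the moment of the call.
- ticket.finish_job(): hands the job in, once; it reports no verdict.
The state is a dict: "time_s": time; "qpos": joint angles; "qd": joint speeds; "tau": joint torques, N m; "eef_pos": TCP position; "ee_rot": TCP orientation; "contact_force": force on the tool from outside, world axes, zero at the start; "moment": the same for the moment, N m; "width": opening from 0.0 (shut) to 1.0 (fully open).
Only numpy, scipy, OpenCV 4.12 (cv2) and the standard library are available. Lean on these libraries where they do the work, as an engineer would, in place of code of your own. Each camera call takes 0.05 s, during which the arm holds its last target. There are 200 camera calls.

TASK

These look-alike steel tins are filled to different weights: lift each one to feel how heavy it is, then stand the two heaviest upright in the two pockets of the wooden carrier's base, one in each. Next set the loose tray with the handle on the carrier's four corner posts so that it sits down level inside the metal corner lips, and stand all the remaining, lighter tins upright on that tray. Leave the tumbler, the tape roll and the mould at the back where they are.

Things in the scene. Friction and masses are not known exactly. Their poses are not given: they have to be found in the camera images.
- tin_1: closed plain steel tin with a screw lid, a squat cylinder 56 mm in diameter and 42 mm tall (the lid is its top 12 mm); origin at the centre of the underside, z up along the tin. All tins look alike; contents unseen, each weighs anything from 0.10 to 0.60 kg. May be absent.
- tin_2: closed plain steel tin with a screw lid, a squat cylinder 56 mm in diameter and 42 mm tall (the lid is its top 12 mm); origin at the centre of the underside, z up along the tin. All tins look alike; contents unseen, each weighs anything from 0.10 to 0.60 kg. May be absent.
- tin_3: closed plain steel tin with a screw lid, a squat cylinder 56 mm in diameter and 42 mm tall (the lid is its top 12 mm); origin at the centre of the underside, z up along the tin. All tins look alike; contents unseen, each weighs anything from 0.10 to 0.60 kg. May be absent.
- tin_4: closed plain steel tin with a screw lid, a squat cylinder 56 mm in diameter and 42 mm tall (the lid is its top 12 mm); origin at the centre of the underside, z up along the tin. All tins look alike; contents unseen, each weighs anything from 0.10 to 0.60 kg. May be absent.
- tin_5: closed plain steel tin with a screw lid, a squat cylinder 56 mm in diameter and 42 mm tall (the lid is its top 12 mm); origin at the centre of the underside, z up along the tin. All tins look alike; contents unseen, each weighs anything from 0.10 to 0.60 kg. May be absent.
- carrier: fixed plywood base of a stacking carrier, 190 (x) x 230 (y) x 12 mm board; origin at the centre of its underside. On it are two square pockets side by side along y (each about 76 mm square inside, walls rise 12 mm from the board) and at the corners four posts, 24 mm square, centred at x +-78, y +-98 mm, whose shelves are 70 mm above the underside; metal lips on the outer edges of the posts rise 12 mm more and leave 164 x 204 mm between them for the tray
- pocket_a (a point): centre of the floor of the pocket at the carrier's +y side (12 mm above the carrier's underside)
- pocket_b (a point): centre of the floor of the pocket at the carrier's -y side (12 mm above the carrier's underside)
- tray_seat (a point): where the origin of the tray lies when the tray is seated on the posts: carrier's centre, 70 mm above its underside; axes as the carrier's (the tray's long side along y; either way round)
- tray: loose plywood tray, 160 (x) x 200 (y) mm, rim 19 mm high and 5 mm thick, floor 5 mm thick, 0.35 kg; origin at the centre of its underside. Two dividers (6 mm thick, as high as the rim) cross in the middle and divide it into four bays
- tray_handle (a point): centre of the tray's wooden hand grip, on a stem over the tray's middle, 55 mm above the tray's underside: a bar 16 mm thick (tray x), 44 mm long (tray y), 22 mm high
- bay_1 (a point): middle of the floor of one tray bay (at tray x -38, y -50 mm, 5 mm above the underside); the bay is about 72 x 92 mm
- bay_2 (a point): middle of the floor of one tray bay (at tray x -38, y +50 mm, 5 mm above the underside); the bay is about 72 x 92 mm
- bay_3 (a point): middle of the floor of one tray bay (at tray x +38, y -50 mm, 5 mm above the underside); the bay is about 72 x 92 mm
- bay_4 (a point): middle of the floor of one tray bay (at tray x +38, y +50 mm, 5 mm above the underside); the bay is about 72 x 92 mm
- tumbler: clear drinking glass standing at the back, to be left alone; origin at the centre of its underside
- tape: roll of tape standing at the back, to be left alone; origin at the centre of its underside
- mould: ribbed brass mould cup standing at the back, to be left alone; origin at the centre of its underside
Things that resemble listed ones, but are neither listed nor needed, are in the scene too. Leave any orange or red look-alike of the tin_2 alone.

How it is judged (in metres and radians):
On the way, in this order (a step that is already met when the one before it is completed fails the run):
1. a tin stands upright in each of the two base pockets (((horizontal distance between tin_1 and pocket_a below 0.02 m and z of tin_1 in the frame of pocket_a below 0.008 m and angle between tin_1's own z axis and vertical below 0.12 rad) or (horizontal distance between tin_2 and pocket_a below 0.02 m and z of tin_2 in the frame of pocket_a below 0.008 m and angle between tin_2's own z axis and vertical below 0.12 rad) or (horizontal distance between tin_3 and pocket_a below 0.02 m and z of tin_3 in the frame of pocket_a below 0.008 m and angle between tin_3's own z axis and vertical below 0.12 rad) or (horizontal distance between tin_4 and pocket_a below 0.02 m and z of tin_4 in the frame of pocket_a below 0.008 m and angle between tin_4's own z axis and vertical below 0.12 rad) or (horizontal distance between tin_5 and pocket_a below 0.02 m and z of tin_5 in the frame of pocket_a below 0.008 m and angle between tin_5's own z axis and vertical below 0.12 rad)) and ((horizontal distance between tin_1 and pocket_b below 0.02 m and z of tin_1 in the frame of pocket_b below 0.008 m and angle between tin_1's own z axis and vertical below 0.12 rad) or (horizontal distance between tin_2 and pocket_b below 0.02 m and z of tin_2 in the frame of pocket_b below 0.008 m and angle between tin_2's own z axis and vertical below 0.12 rad) or (horizontal distance between tin_3 and pocket_b below 0.02 m and z of tin_3 in the frame of pocket_b below 0.008 m and angle between tin_3's own z axis and vertical below 0.12 rad) or (horizontal distance between tin_4 and pocket_b below 0.02 m and z of tin_4 in the frame of pocket_b below 0.008 m and angle between tin_4's own z axis and vertical below 0.12 rad) or (horizontal distance between tin_5 and pocket_b below 0.02 m and z of tin_5 in the frame of pocket_b below 0.008 m and angle between tin_5's own z axis and vertical below 0.12 rad))), for 0.2 s.
2. the tray sits level on the four posts, over the two packed tins (all of step 1 and horizontal distance between tray and tray_seat below 0.012 m and z of tray in the frame of tray_seat between -0.004 and 0.004 m and angle between tray's own z axis and vertical below 0.04 rad and angle between the x axis of tray and the x axis of carrier, either way round below 0.08 rad), for 0.2 s.
At the end, for the whole second after the job is handed in: One tin stands upright in each base pocket, the tray is seated on the posts (within 4 mm of height, 12 mm, level), every other tin present stands upright on the tray, all at rest, and neither tin in the base is lighter than any tin on the tray (differences below about 30 g do not count) (all of step 2 and (((horizontal distance between tin_1 and pocket_a below 0.02 m and z of tin_1 in the frame of pocket_a below 0.008 m and angle between tin_1's own z axis and vertical below 0.12 rad) or (horizontal distance between tin_1 and pocket_b below 0.02 m and z of tin_1 in the frame of pocket_b below 0.008 m and angle between tin_1's own z axis and vertical below 0.12 rad)) or (x of tin_1 in the frame of tray between -0.06 and 0.06 m and y of tin_1 in the frame of tray between -0.08 and 0.08 m and z of tin_1 in the frame of tray between 0 and 0.013 m and angle between tin_1's own z axis and vertical below 0.12 rad)) and (((horizontal distance between tin_2 and pocket_a below 0.02 m and z of tin_2 in the frame of pocket_a below 0.008 m and angle between tin_2's own z axis and vertical below 0.12 rad) or (horizontal distance between tin_2 and pocket_b below 0.02 m and z of tin_2 in the frame of pocket_b below 0.008 m and angle between tin_2's own z axis and vertical below 0.12 rad)) or (x of tin_2 in the frame of tray between -0.06 and 0.06 m and y of tin_2 in the frame of tray between -0.08 and 0.08 m and z of tin_2 in the frame of tray between 0 and 0.013 m and angle between tin_2's own z axis and vertical below 0.12 rad)) and (((horizontal distance between tin_3 and pocket_a below 0.02 m and z of tin_3 in the frame of pocket_a below 0.008 m and angle between tin_3's own z axis and vertical below 0.12 rad) or (horizontal distance between tin_3 and pocket_b below 0.02 m and z of tin_3 in the frame of pocket_b below 0.008 m and angle between tin_3's own z axis and vertical below 0.12 rad)) or (x of tin_3 in the frame of tray between -0.06 and 0.06 m and y of tin_3 in the frame of tray between -0.08 and 0.08 m and z of tin_3 in the frame of tray between 0 and 0.013 m and angle between tin_3's own z axis and vertical below 0.12 rad)) and (((horizontal distance between tin_4 and pocket_a below 0.02 m and z of tin_4 in the frame of pocket_a below 0.008 m and angle between tin_4's own z axis and vertical below 0.12 rad) or (horizontal distance between tin_4 and pocket_b below 0.02 m and z of tin_4 in the frame of pocket_b below 0.008 m and angle between tin_4's own z axis and vertical below 0.12 rad)) or (x of tin_4 in the frame of tray between -0.06 and 0.06 m and y of tin_4 in the frame of tray between -0.08 and 0.08 m and z of tin_4 in the frame of tray between 0 and 0.013 m and angle between tin_4's own z axis and vertical below 0.12 rad)) and (((horizontal distance between tin_5 and pocket_a below 0.02 m and z of tin_5 in the frame of pocket_a below 0.008 m and angle between tin_5's own z axis and vertical below 0.12 rad) or (horizontal distance between tin_5 and pocket_b below 0.02 m and z of tin_5 in the frame of pocket_b below 0.008 m and angle between tin_5's own z axis and vertical below 0.12 rad)) or (x of tin_5 in the frame of tray between -0.06 and 0.06 m and y of tin_5 in the frame of tray between -0.08 and 0.08 m and z of tin_5 in the frame of tray between 0 and 0.013 m and angle between tin_5's own z axis and vertical below 0.12 rad)) and (((contact force between tin_1 and carrier above 0.7 N or (height (world z) of tin_1 above 0.06 m and contact force between tin_1 and tray below 1.3 N)) and (contact force between tin_2 and carrier above 0.7 N or (height (world z) of tin_2 above 0.06 m and contact force between tin_2 and tray below 1.3 N)) and (contact force between tin_3 and carrier above 0.7 N or (height (world z) of tin_3 above 0.06 m and contact force between tin_3 and tray below 1.3 N)) and (contact force between tin_4 and carrier above 0.7 N or (height (world z) of tin_4 above 0.06 m and contact force between tin_4 and tray below 1.3 N)) and (contact force between tin_5 and carrier above 0.7 N or (height (world z) of tin_5 above 0.06 m and contact force between tin_5 and tray below 1.3 N))) or ((contact force between tin_1 and carrier above 1 N or (height (world z) of tin_1 above 0.06 m and contact force between tin_1 and tray below 1.6 N)) and (contact force between tin_2 and carrier above 1 N or (height (world z) of tin_2 above 0.06 m and contact force between tin_2 and tray below 1.6 N)) and (contact force between tin_3 and carrier above 1 N or (height (world z) of tin_3 above 0.06 m and contact force between tin_3 and tray below 1.6 N)) and (contact force between tin_4 and carrier above 1 N or (height (world z) of tin_4 above 0.06 m and contact force between tin_4 and tray below 1.6 N)) and (contact force between tin_5 and carrier above 1 N or (height (world z) of tin_5 above 0.06 m and contact force between tin_5 and tray below 1.6 N))) or ((contact force between tin_1 and carrier above 1.3 N or (height (world z) of tin_1 above 0.06 m and contact force between tin_1 and tray below 1.9 N)) and (contact force between tin_2 and carrier above 1.3 N or (height (world z) of tin_2 above 0.06 m and contact force between tin_2 and tray below 1.9 N)) and (contact force between tin_3 and carrier above 1.3 N or (height (world z) of tin_3 above 0.06 m and contact force between tin_3 and tray below 1.9 N)) and (contact force between tin_4 and carrier above 1.3 N or (height (world z) of tin_4 above 0.06 m and contact force between tin_4 and tray below 1.9 N)) and (contact force between tin_5 and carrier above 1.3 N or (height (world z) of tin_5 above 0.06 m and contact force between tin_5 and tray below 1.9 N))) or ((contact force between tin_1 and carrier above 1.6 N or (height (world z) of tin_1 above 0.06 m and contact force between tin_1 and tray below 2.2 N)) and (contact force between tin_2 and carrier above 1.6 N or (height (world z) of tin_2 above 0.06 m and contact force between tin_2 and tray below 2.2 N)) and (contact force between tin_3 and carrier above 1.6 N or (height (world z) of tin_3 above 0.06 m and contact force between tin_3 and tray below 2.2 N)) and (contact force between tin_4 and carrier above 1.6 N or (height (world z) of tin_4 above 0.06 m and contact force between tin_4 and tray below 2.2 N)) and (contact force between tin_5 and carrier above 1.6 N or (height (world z) of tin_5 above 0.06 m and contact force between tin_5 and tray below 2.2 N))) or ((contact force between tin_1 and carrier above 1.9 N or (height (world z) of tin_1 above 0.06 m and contact force between tin_1 and tray below 2.5 N)) and (contact force between tin_2 and carrier above 1.9 N or (height (world z) of tin_2 above 0.06 m and contact force between tin_2 and tray below 2.5 N)) and (contact force between tin_3 and carrier above 1.9 N or (height (world z) of tin_3 above 0.06 m and contact force between tin_3 and tray below 2.5 N)) and (contact force between tin_4 and carrier above 1.9 N or (height (world z) of tin_4 above 0.06 m and contact force between tin_4 and tray below 2.5 N)) and (contact force between tin_5 and carrier above 1.9 N or (height (world z) of tin_5 above 0.06 m and contact force between tin_5 and tray below 2.5 N))) or ((contact force between tin_1 and carrier above 2.2 N or (height (world z) of tin_1 above 0.06 m and contact force between tin_1 and tray below 2.8 N)) and (contact force between tin_2 and carrier above 2.2 N or (height (world z) of tin_2 above 0.06 m and contact force between tin_2 and tray below 2.8 N)) and (contact force between tin_3 and carrier above 2.2 N or (height (world z) of tin_3 above 0.06 m and contact force between tin_3 and tray below 2.8 N)) and (contact force between tin_4 and carrier above 2.2 N or (height (world z) of tin_4 above 0.06 m and contact force between tin_4 and tray below 2.8 N)) and (contact force between tin_5 and carrier above 2.2 N or (height (world z) of tin_5 above 0.06 m and contact force between tin_5 and tray below 2.8 N))) or ((contact force between tin_1 and carrier above 2.5 N or (height (world z) of tin_1 above 0.06 m and contact force between tin_1 and tray below 3.1 N)) and (contact force between tin_2 and carrier above 2.5 N or (height (world z) of tin_2 above 0.06 m and contact force between tin_2 and tray below 3.1 N)) and (contact force between tin_3 and carrier above 2.5 N or (height (world z) of tin_3 above 0.06 m and contact force between tin_3 and tray below 3.1 N)) and (contact force between tin_4 and carrier above 2.5 N or (height (world z) of tin_4 above 0.06 m and contact force between tin_4 and tray below 3.1 N)) and (contact force between tin_5 and carrier above 2.5 N or (height (world z) of tin_5 above 0.06 m and contact force between tin_5 and tray below 3.1 N))) or ((contact force between tin_1 and carrier above 2.8 N or (height (world z) of tin_1 above 0.06 m and contact force between tin_1 and tray below 3.4 N)) and (contact force between tin_2 and carrier above 2.8 N or (height (world z) of tin_2 above 0.06 m and contact force between tin_2 and tray below 3.4 N)) and (contact force between tin_3 and carrier above 2.8 N or (height (world z) of tin_3 above 0.06 m and contact force between tin_3 and tray below 3.4 N)) and (contact force between tin_4 and carrier above 2.8 N or (height (world z) of tin_4 above 0.06 m and contact force between tin_4 and tray below 3.4 N)) and (contact force between tin_5 and carrier above 2.8 N or (height (world z) of tin_5 above 0.06 m and contact force between tin_5 and tray below 3.4 N))) or ((contact force between tin_1 and carrier above 3.1 N or (height (world z) of tin_1 above 0.06 m and contact force between tin_1 and tray below 3.7 N)) and (contact force between tin_2 and carrier above 3.1 N or (height (world z) of tin_2 above 0.06 m and contact force between tin_2 and tray below 3.7 N)) and (contact force between tin_3 and carrier above 3.1 N or (height (world z) of tin_3 above 0.06 m and contact force between tin_3 and tray below 3.7 N)) and (contact force between tin_4 and carrier above 3.1 N or (height (world z) of tin_4 above 0.06 m and contact force between tin_4 and tray below 3.7 N)) and (contact force between tin_5 and carrier above 3.1 N or (height (world z) of tin_5 above 0.06 m and contact force between tin_5 and tray below 3.7 N))) or ((contact force between tin_1 and carrier above 3.4 N or (height (world z) of tin_1 above 0.06 m and contact force between tin_1 and tray below 4 N)) and (contact force between tin_2 and carrier above 3.4 N or (height (world z) of tin_2 above 0.06 m and contact force between tin_2 and tray below 4 N)) and (contact force between tin_3 and carrier above 3.4 N or (height (world z) of tin_3 above 0.06 m and contact force between tin_3 and tray below 4 N)) and (contact force between tin_4 and carrier above 3.4 N or (height (world z) of tin_4 above 0.06 m and contact force between tin_4 and tray below 4 N)) and (contact force between tin_5 and carrier above 3.4 N or (height (world z) of tin_5 above 0.06 m and contact force between tin_5 and tray below 4 N))) or ((contact force between tin_1 and carrier above 3.7 N or (height (world z) of tin_1 above 0.06 m and contact force between tin_1 and tray below 4.3 N)) and (contact force between tin_2 and carrier above 3.7 N or (height (world z) of tin_2 above 0.06 m and contact force between tin_2 and tray below 4.3 N)) and (contact force between tin_3 and carrier above 3.7 N or (height (world z) of tin_3 above 0.06 m and contact force between tin_3 and tray below 4.3 N)) and (contact force between tin_4 and carrier above 3.7 N or (height (world z) of tin_4 above 0.06 m and contact force between tin_4 and tray below 4.3 N)) and (contact force between tin_5 and carrier above 3.7 N or (height (world z) of tin_5 above 0.06 m and contact force between tin_5 and tray below 4.3 N))) or ((contact force between tin_1 and carrier above 4 N or (height (world z) of tin_1 above 0.06 m and contact force between tin_1 and tray below 4.6 N)) and (contact force between tin_2 and carrier above 4 N or (height (world z) of tin_2 above 0.06 m and contact force between tin_2 and tray below 4.6 N)) and (contact force between tin_3 and carrier above 4 N or (height (world z) of tin_3 above 0.06 m and contact force between tin_3 and tray below 4.6 N)) and (contact force between tin_4 and carrier above 4 N or (height (world z) of tin_4 above 0.06 m and contact force between tin_4 and tray below 4.6 N)) and (contact force between tin_5 and carrier above 4 N or (height (world z) of tin_5 above 0.06 m and contact force between tin_5 and tray below 4.6 N))) or ((contact force between tin_1 and carrier above 4.3 N or (height (world z) of tin_1 above 0.06 m and contact force between tin_1 and tray below 4.9 N)) and (contact force between tin_2 and carrier above 4.3 N or (height (world z) of tin_2 above 0.06 m and contact force between tin_2 and tray below 4.9 N)) and (contact force between tin_3 and carrier above 4.3 N or (height (world z) of tin_3 above 0.06 m and contact force between tin_3 and tray below 4.9 N)) and (contact force between tin_4 and carrier above 4.3 N or (height (world z) of tin_4 above 0.06 m and contact force between tin_4 and tray below 4.9 N)) and (contact force between tin_5 and carrier above 4.3 N or (height (world z) of tin_5 above 0.06 m and contact force between tin_5 and tray below 4.9 N))) or ((contact force between tin_1 and carrier above 4.6 N or (height (world z) of tin_1 above 0.06 m and contact force between tin_1 and tray below 5.2 N)) and (contact force between tin_2 and carrier above 4.6 N or (height (world z) of tin_2 above 0.06 m and contact force between tin_2 and tray below 5.2 N)) and (contact force between tin_3 and carrier above 4.6 N or (height (world z) of tin_3 above 0.06 m and contact force between tin_3 and tray below 5.2 N)) and (contact force between tin_4 and carrier above 4.6 N or (height (world z) of tin_4 above 0.06 m and contact force between tin_4 and tray below 5.2 N)) and (contact force between tin_5 and carrier above 4.6 N or (height (world z) of tin_5 above 0.06 m and contact force between tin_5 and tray below 5.2 N))) or ((contact force between tin_1 and carrier above 4.9 N or (height (world z) of tin_1 above 0.06 m and contact force between tin_1 and tray below 5.5 N)) and (contact force between tin_2 and carrier above 4.9 N or (height (world z) of tin_2 above 0.06 m and contact force between tin_2 and tray below 5.5 N)) and (contact force between tin_3 and carrier above 4.9 N or (height (world z) of tin_3 above 0.06 m and contact force between tin_3 and tray below 5.5 N)) and (contact force between tin_4 and carrier above 4.9 N or (height (world z) of tin_4 above 0.06 m and contact force between tin_4 and tray below 5.5 N)) and (contact force between tin_5 and carrier above 4.9 N or (height (world z) of tin_5 above 0.06 m and contact force between tin_5 and tray below 5.5 N))) or ((contact force between tin_1 and carrier above 5.2 N or (height (world z) of tin_1 above 0.06 m and contact force between tin_1 and tray below 5.8 N)) and (contact force between tin_2 and carrier above 5.2 N or (height (world z) of tin_2 above 0.06 m and contact force between tin_2 and tray below 5.8 N)) and (contact force between tin_3 and carrier above 5.2 N or (height (world z) of tin_3 above 0.06 m and contact force between tin_3 and tray below 5.8 N)) and (contact force between tin_4 and carrier above 5.2 N or (height (world z) of tin_4 above 0.06 m and contact force between tin_4 and tray below 5.8 N)) and (contact force between tin_5 and carrier above 5.2 N or (height (world z) of tin_5 above 0.06 m and contact force between tin_5 and tray below 5.8 N))) or ((contact force between tin_1 and carrier above 5.5 N or (height (world z) of tin_1 above 0.06 m and contact force between tin_1 and tray below 6.1 N)) and (contact force between tin_2 and carrier above 5.5 N or (height (world z) of tin_2 above 0.06 m and contact force between tin_2 and tray below 6.1 N)) and (contact force between tin_3 and carrier above 5.5 N or (height (world z) of tin_3 above 0.06 m and contact force between tin_3 and tray below 6.1 N)) and (contact force between tin_4 and carrier above 5.5 N or (height (world z) of tin_4 above 0.06 m and contact force between tin_4 and tray below 6.1 N)) and (contact force between tin_5 and carrier above 5.5 N or (height (world z) of tin_5 above 0.06 m and contact force between tin_5 and tray below 6.1 N))) or ((contact force between tin_1 and carrier above 5.8 N or (height (world z) of tin_1 above 0.06 m and contact force between tin_1 and tray below 6.4 N)) and (contact force between tin_2 and carrier above 5.8 N or (height (world z) of tin_2 above 0.06 m and contact force between tin_2 and tray below 6.4 N)) and (contact force between tin_3 and carrier above 5.8 N or (height (world z) of tin_3 above 0.06 m and contact force between tin_3 and tray below 6.4 N)) and (contact force between tin_4 and carrier above 5.8 N or (height (world z) of tin_4 above 0.06 m and contact force between tin_4 and tray below 6.4 N)) and (contact force between tin_5 and carrier above 5.8 N or (height (world z) of tin_5 above 0.06 m and contact force between tin_5 and tray below 6.4 N)))) and linear speed of each of tin_1, tin_2, tin_3, tin_4, tin_5, tray below 0.02 m/s); the robot touches nothing.
It fails at once if a bystander (tumbler, tape roll or mould) is pushed more than 3 cm from its place (distance of any of tumbler, tape, mould from where it was at the start of the episode above 0.03 m).
Of tin_1, tin_2, tin_3, tin_4, tin_5 only 4 to 5 are there at a start; the rules pass over those that are not, and their reading is None.
At some moment in a run one of tin_1, tin_2, tin_3, tin_4, tin_5 may be knocked a few centimetres aside while the robot is not near it.
It also fails if it takes over 192 s, if anything falls off the work surface, if the arm or the gripper's body presses on something with over 40 N, if the wrist force passes 120 N, or if a joint passes its speed limit or range.

## Working session

There is one attempt and no reset: what is moved stays moved. The work goes in short steps, Python scripts to look and compute and a tool call to move; the robot and the scene stay as the last step left them, time stands still between calls to the robot, and variables do not carry over. Pictures are saved under pics/ and viewed, about 12 in all and at most 16, crops included, and the job is handed in when it is done.

Besides the shell and the picture viewer there is one more tool, called after "Request:" as name([rows], argument=value, ...), one row to a line, values as JSON. play_rows: Moves the arm, as the interface text tells. Its arguments: {"type":"object","properties":{"increments":{"type":"array","items":{"type":"array","items":{"type":"number"}}},"squeeze":{"type":"number"}},"required":["increments"]}

```bash
mkdir -p pics; cat > h.py <<'E'
import numpy as np, cv2
from bench import telemetry, viewer, ticket
def cam(n):
    p=viewer.camera_params(n); f=240/np.tan(np.radians(p['vfov'])/2)
    K=np.array([[f,0,p['cx']],[0,f,p['cy']],[0,0,1.]])
    R=cv2.Rodrigues(np.array(p['rvec'],float))[0]
    return K,np.array(p['dist'],float),R,np.array(p['tvec'],float).reshape(3)
def cloud(n):
    c=cam(n); im,d=viewer.snapshot(n); K,D,R,t=c
    u,v=np.meshgrid(np.arange(640.),np.arange(480.))
    n_=cv2.undistortPoints(np.stack([u,v],-1).reshape(-1,1,2),K,D).reshape(480,640,2)
    P=np.dstack([n_*d[...,None],d]); W=(P-t)@R
    W[d==0]=np.nan
    return im,d,W
def save(im,name): cv2.imwrite('pics/'+name,im[...,::-1])
def st():
    s=telemetry.state(); print(round(s['time_s'],2),np.round(s['eef_pos'],4),np.round(s['contact_force'],2),round(s['width'],3)); print(np.round(s['ee_rot'],3).tolist(), np.round(s['qpos'],1)); return s
E
python3 - <<'E'
from h import *
s=st()
ims=[]
for n in ['scene','top']:
    im,d,W=cloud(n); np.savez(n+'.npz',im=im,W=W); save(im,n+'.png'); print(n,cam(n)[0].round(1).tolist(), (-cam(n)[2].T@cam(n)[3]).round(3))
E
```

```text
0.0 [ 0.2773 -0.6146  0.2549] [-0.41 -0.42 -0.78] 1.0
[[-0.912, -0.001, 0.411], [-0.411, 0.002, -0.912], [-0.0, -1.0, -0.002]] [-67.8  15.2  92.    0.   73.   -2.1]
scene [[621.4, 0.0, 324.9], [0.0, 621.4, 249.1], [0.0, 0.0, 1.0]] [0.023 0.843 0.986]
top [[468.0, 0.0, 323.5], [0.0, 468.0, 233.1], [0.0, 0.0, 1.0]] [ 0.395 -0.022  1.204]
```

View pics/top.png

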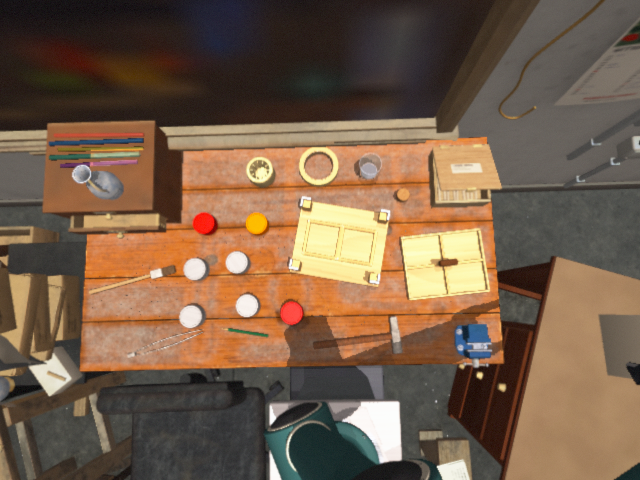

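View pics/scene.png

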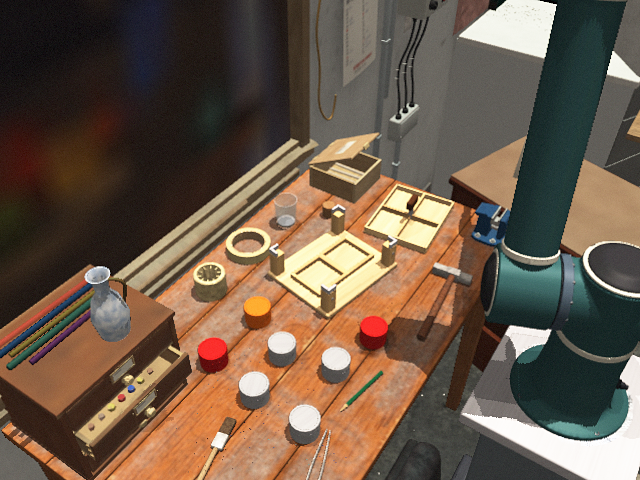

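The four steel tins in the top view are at pixels (195,269), (236,263), (247,306) and (191,316). They are plain grey, which fits the description. The red ones at (204,223) and (291,312) and the orange one at (256,223) are look-alikes to leave alone. The carrier is around (339,242) and the tray around (445,264).

```bash
cat > meas.py <<'E'
from h import *
def tins(W,im,zlo=0.034,zhi=0.05,box=(0.15,0.75,-0.45,0.6)):
    m=(W[...,2]>zlo)&(W[...,2]<zhi)&(W[...,0]>box[0])&(W[...,0]<box[1])&(W[...,1]>box[2])&(W[...,1]<box[3])
    n,l,s,c=cv2.connectedComponentsWithStats(m.astype(np.uint8))
    out=[]
    for i in range(1,n):
        if s[i,4]<150: continue
        k=l==i; P=W[k]; rc=cv2.minAreaRect(P[:,:2].astype(np.float32)); ec=cv2.minEnclosingCircle(P[:,:2].astype(np.float32))
        out.append((ec[0],ec[1],np.median(P[:,2]),im[k].mean(0),c[i],s[i,4]))
        print('px',c[i].round(),'circ',np.round(ec[0],4),round(ec[1],4),'z',np.median(P[:,2]).round(4),'rgb',im[k].mean(0).round(),'n',s[i,4],'mean',P[:,:2].mean(0).round(4))
    return out
E
python3 - <<'E'
from meas import *
for n in ['top','scene']:
    a=np.load(n+'.npz'); im,W=a['im'],a['W']; print(n)
    tins(W,im)
    # carrier: posts & board
    for lo,hi,box in [(0.062,0.09,(0.35,0.65,-0.25,0.1)),(0.006,0.03,(0.25,0.65,-0.25,0.1)),(0.003,0.03,(0.25,0.6,-0.5,-0.2)),(0.05,0.08,(0.25,0.6,-0.5,-0.2))]:
        m=(W[...,2]>lo)&(W[...,2]<hi)&(W[...,0]>box[0])&(W[...,0]<box[1])&(W[...,1]>box[2])&(W[...,1]<box[3])
        k,l,s,c=cv2.connectedComponentsWithStats(m.astype(np.uint8))
        for i in range(1,k):
            if s[i,4]<40: continue
            P=W[l==i]; r=cv2.minAreaRect(P[:,:2].astype(np.float32)*1000); print((lo,hi),c[i].round(),s[i,4],'rect',np.round(r[0],1),np.round(r[1],1),round(r[2],2),'z',np.percentile(P[:,2],[5,50,95]).round(4))
a=np.load('top.npz');im=a['im']
save(cv2.resize(im[190:340,150:500],None,fx=2.2,fy=2.2,interpolation=cv2.INTER_CUBIC),'c1.png')
E
```

```text
top
px [176. 195.] circ [0.6765 0.3985] 0.0744 z 0.0417 rgb [65. 38. 24.] n 157 mean [0.6695 0.3883]
px [204. 223.] circ [0.5954 0.3177] 0.0288 z 0.0411 rgb [244.  30.  15.] n 382 mean [0.5956 0.3167]
px [256. 223.] circ [0.5914 0.1841] 0.0284 z 0.0414 rgb [247. 174.   1.] n 380 mean [0.5912 0.1827]
px [237. 262.] circ [0.4941 0.233 ] 0.0282 z 0.0413 rgb [236. 226. 220.] n 386 mean [0.494  0.2325]
px [195. 269.] circ [0.4803 0.3378] 0.0283 z 0.0413 rgb [231. 221. 215.] n 390 mean [0.4801 0.3372]
px [247. 305.] circ [0.3863 0.2067] 0.0281 z 0.0412 rgb [238. 230. 224.] n 404 mean [0.3867 0.2063]
px [291. 313.] circ [0.3662 0.0973] 0.028 z 0.0415 rgb [248.  68.  60.] n 408 mean [0.3662 0.097 ]
px [191. 316.] circ [0.364  0.3462] 0.0292 z 0.0414 rgb [228. 217. 211.] n 430 mean [0.3638 0.3453]
(0.062, 0.09) [305. 202.] 114 rect [635.1  54.8] [24.3 25.5] 74.79 z [0.0652 0.0729 0.0832]
(0.062, 0.09) [384. 215.] 114 rect [ 597.  -136.6] [23.4 24.9] 84.31 z [0.0657 0.0727 0.0843]
(0.062, 0.09) [294. 265.] 104 rect [482.  85.] [23.7 23.6] 78.79 z [0.0665 0.0729 0.0848]
(0.062, 0.09) [374. 278.
[... 2050 characters left out ...]
] [25.5 27.5] 71.91 z [0.0647 0.0742 0.0823]
(0.006, 0.03) [396. 235.] 516 rect [ 476.4 -214.5] [163.4  76.5] 1.91 z [0.0067 0.0146 0.0203]
(0.006, 0.03) [332. 269.] 5559 rect [544.2 -22.8] [236.1 193.5] 78.76 z [0.008  0.012  0.0244]
(0.006, 0.03) [442. 294.] 997 rect [306.2 -56.9] [ 89.1 219.4] 2.43 z [0.0087 0.0165 0.023 ]
(0.003, 0.03) [411. 215.] 2433 rect [ 486.2 -292.2] [170.2 197. ] 5.28 z [0.0034 0.0068 0.0195]
(0.003, 0.03) [487. 236.] 403 rect [ 293.9 -325.9] [74.4 56.6] 9.29 z [0.0049 0.0106 0.0267]
(0.05, 0.08) [411. 202.] 117 rect [ 482.  -282.7] [18.  46.1] 6.08 z [0.051  0.0626 0.0677]
(0.05, 0.08) [493. 215.] 572 rect [ 296.6 -339. ] [80.2 60.1] 2.05 z [0.053  0.0704 0.0751]
```

View pics/c1.png

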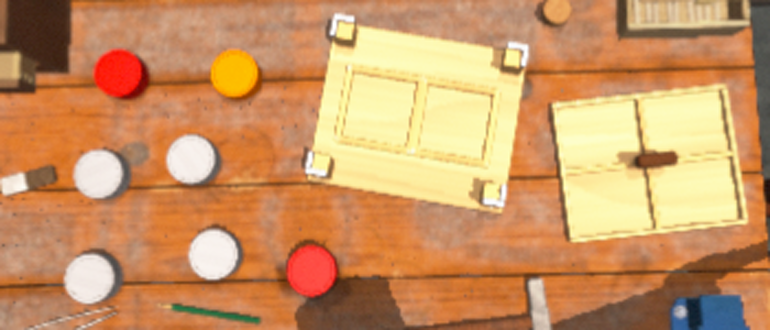

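The crop confirms four grey tins, with no fifth. Next I swing the tool toward the tins.

```bash
cat >> h.py <<'E'
from scipy.spatial.transform import Rotation as Ro
def go(x,y,z,phi=-11.2,s=None):
    s=s or telemetry.state(); R=np.array(s['ee_rot']); a=np.radians(phi); c,q=np.cos(a),np.sin(a)
    best=None
    T=np.array([[q,0,c],[-c,0,q],[0,-1,0]])
    rv=Ro.from_matrix(R.T@T).as_rotvec(degrees=True)
    d=R.T@(np.array([x,y,z])-s['eef_pos'])*100
    print('GO',d.round(2).tolist(),rv.round(2).tolist(),'dist',np.linalg.norm(d).round(1))
    return d,rv
E
python3 - <<'E'
from h import *
go(.48,-.12,.26)
E
```

```text
GO [-38.82, -0.41, -36.76] [0.11, -54.52, -0.06] dist 53.5
```

Request:
play_rows([
  [1,-38.8,-0.4,-36.8,0,-54.5,0],
  [1,-38.8,-0.4,-36.8,0,-54.5,0],
  [1,-38.8,-0.4,-36.8,0,-54.5,0],
  [1,-38.8,-0.4,-36.8,0,-54.5,0],
  [1,-38.8,-0.4,-36.8,0,-54.5,0],
  [1,-38.8,-0.4,-36.8,0,-54.5,0],
  [1,-38.8,-0.4,-36.8,0,-54.5,0],
  [1,-38.8,-0.4,-36.8,0,-54.5,0],
])

```text
time_s: 0.77
eef_pos: [0.4034, -0.3045, 0.2581]
ee_rot: [[-0.189, -0.001, 0.982], [-0.982, 0.002, -0.189], [-0.002, -1.0, -0.002]]
contact_force: [0.6, -0.2, 0.1]
width: 1.002
```

```bash
python3 - <<'E'
from h import *
st(); go(.44,.22,.26)
E
```

```text
0.77 [ 0.4034 -0.3045  0.2581] [ 0.65 -0.18  0.06] 1.002
[[-0.189, -0.001, 0.982], [-0.982, 0.002, -0.189], [-0.002, -1.0, -0.002]] [-3.99e+01 -3.40e+00  1.12e+02  1.00e-01  7.15e+01 -2.90e+01]
GO [-52.2, -0.07, -6.34] [0.09, 0.29, -0.12] dist 52.6
```

Request:
play_rows([
  [1,-30,0,-3.6,0,0.3,0],
  [1,-30,0,-3.6,0,0.3,0],
  [1,-30,0,-3.6,0,0.3,0],
  [1,-30,0,-3.6,0,0.3,0],
  [1,-30,0,-3.6,0,0.3,0],
  [1,-30,0,-3.6,0,0.3,0],
  [1,-30,0,-3.6,0,0.3,0],
  [1,-30,0,-3.6,0,0.3,0],
])

```text
time_s: 1.43
eef_pos: [0.4242, 0.0015, 0.2585]
ee_rot: [[-0.191, -0.001, 0.982], [-0.982, 0.005, -0.191], [-0.005, -1.0, -0.002]]
contact_force: [0.0, -1.1, 0.4]
width: 0.998
```

Request:
play_rows([
  [1,-22,0,-2.7,0,0,0],
  [1,-22,0,-2.7,0,0,0],
  [1,-22,0,-2.7,0,0,0],
  [1,-22,0,-2.7,0,0,0],
  [1,-22,0,-2.7,0,0,0],
  [1,-22,0,-2.7,0,0,0],
  [1,-22,0,-2.7,0,0,0],
  [1,-22,0,-2.7,0,0,0],
])

```text
time_s: 2.1
eef_pos: [0.4391, 0.2232, 0.259]
ee_rot: [[-0.188, -0.003, 0.982], [-0.982, 0.004, -0.188], [-0.003, -1.0, -0.003]]
contact_force: [0.1, -0.2, -0.3]
width: 0.999
```

```bash
python3 - <<'E'
from meas import *
st()
im,d,W=cloud('wrist'); save(im,'w1.png'); K,D,R,t=cam('wrist'); print((-R.T@t).round(3),R.round(2).tolist())
tins(W,im)
F=[]
for i in range(6):
    viewer.snapshot('wrist'); F.append(telemetry.state()['contact_force'])
print(np.array(F).round(2).tolist())
go(.4955,.235,.10);
E
```

```text
2.1 [0.4391 0.2232 0.259 ] [ 0.11 -0.21 -0.34] 0.999
[[-0.188, -0.003, 0.982], [-0.982, 0.004, -0.188], [-0.003, -1.0, -0.003]] [ 23.9  -5.  113.4   0.3  71.6  34.6]
[0.454 0.296 0.377] [[0.98, -0.19, -0.0], [-0.18, -0.94, 0.29], [-0.06, -0.29, -0.96]]
px [471.  78.] circ [0.5984 0.3202] 0.0285 z 0.0412 rgb [228.  45.  35.] n 3391 mean [0.5974 0.3206]
px [341.  81.] circ [0.4825 0.3403] 0.0286 z 0.0414 rgb [145. 133. 126.] n 3264 mean [0.4821 0.3409]
px [216.  98.] circ [0.3655 0.3482] 0.0283 z 0.0415 rgb [211. 197. 186.] n 3144 mean [0.3662 0.3484]
px [372. 192.] circ [0.4962 0.2351] 0.0282 z 0.0413 rgb [176. 164. 154.] n 2431 mean [0.4958 0.2361]
px [589. 200.] circ [0.7253 0.1771] 0.0338 z 0.0423 rgb [95. 78. 53.] n 824 mean [0.7051 0.1874]
px [473. 221.] circ [0.5935 0.1858] 0.0281 z 0.0412 rgb [230. 134.  15.] n 2346 mean [0.593  0.1869]
px [274. 235.] circ [0.3884 0.2093] 0.0282 z 0.0414 rgb [100.  90.  84.] n 2185 mean [0.3889 0.2105]
px [621. 224.] circ [0.7311 0.1633] 0.0191 z 0.0444 rgb [115.  97.  65.] n 480 mean [0.7356 0.1573]
px [278. 328.] circ [0.3681 0.0999] 0.0282 z 0.0413 rgb [218.  40.  31.] n 1746 mean [0.3687 0.1018]
px [379. 315.] circ [0.4839 0.0881] 0.016 z 0.0416 rgb [104.  78.  49.] n 176 mean [0.4838 0.0981]
px [516. 320.] circ [0.6372 0.0574] 0.0159 z 0.0421 rgb [103.  78.  49.] n 312 mean [0.6323 0.0637]
[[1.4, 0.01, 0.39], [-0.4, -0.54, -0.17], [0.03, -1.46, -0.71], [0.46, 0.28, -0.28], [0.31, 1.01, 0.98], [0.38, -0.39, 0.37]]
GO [-2.33, 15.97, 5.24] [0.12, 0.09, -0.26] dist 17.0
```

View pics/w1.png

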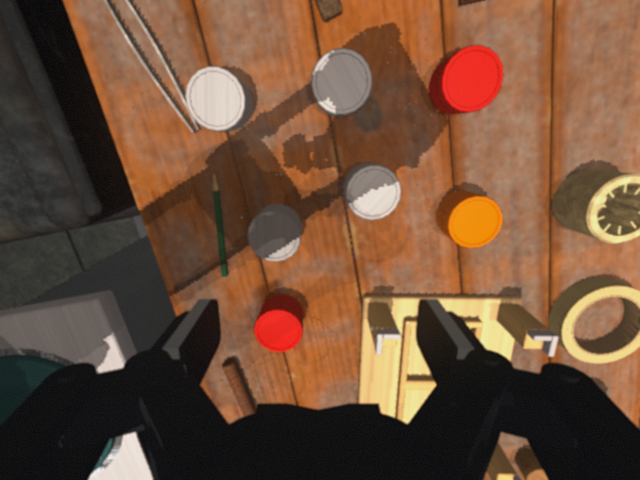

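Wrist view: grey tins are at (372,192), (341,81), (274,235) and (216,98), and the fitted positions agree with the averaged camera values to about 1 mm. I start with tin A.

```bash
cat >> h.py <<'E'
def weigh(n=12):
    F=[];M=[];T=[]
    for i in range(n):
        viewer.snapshot('wrist'); s=telemetry.state(); F.append(s['contact_force']);M.append(s['moment']);T.append(s['tau'])
    F=np.array(F); print('F',F.mean(0).round(3),'sd',F.std(0).round(2),'M',np.mean(M,0).round(3),'tau',np.mean(T,0).round(3),np.std(T,0).round(3))
    print(s['qpos'])
E
python3 - <<'E'
from h import *
go(.496,.235,.10);go(.496,.235,.04)
E
```

```text
GO [-2.34, 15.97, 5.28] [0.12, 0.09, -0.26] dist 17.0
GO [-2.31, 21.97, 5.3] [0.12, 0.09, -0.26] dist 22.7
```

Request:
play_rows([
  [1,-2.3,4,5.3,0,0,-0.2],
  [1,-2.3,8,5.3,0,0,-0.2],
  [1,-2.3,12,5.3,0,0,-0.2],
  [1,-2.3,16,5.3,0,0,-0.2],
  [1,-2.3,19,5.3,0,0,-0.2],
  [1,-2.3,22,5.3,0,0,-0.2],
  [1,-2.3,22,5.3,0,0,-0.2],
  [1,-2.3,22,5.3,0,0,-0.2],
])

```text
time_s: 3.12
eef_pos: [0.4942, 0.2335, 0.0379]
ee_rot: [[-0.194, -0.007, 0.981], [-0.981, -0.001, -0.194], [0.002, -1.0, -0.007]]
contact_force: [-0.4, 0.1, -0.2]
width: 1.001
```

Request:
play_rows([
  [-1,0,0,0,0,0,0],
  [-1,0,0,0,0,0,0],
  [-1,0,0,0,0,0,0],
  [-1,0,0,0,0,0,0],
  [-1,0,0,0,0,0,0],
  [-1,0,0,0,0,0,0],
], squeeze=50)

```text
time_s: 3.62
eef_pos: [0.497, 0.2344, 0.0414]
ee_rot: [[-0.193, -0.001, 0.981], [-0.981, 0.001, -0.193], [-0.001, -1.0, -0.001]]
contact_force: [0.8, -0.8, 7.8]
width: 0.635
```

Request:
play_rows([
  [-1,0,-2,0,0,0,0],
  [-1,0,-5,0,0,0,0],
  [-1,0,-8,0,0,0,0],
  [-1,0,-8,0,0,0,0],
  [-1,0,-8,0,0,0,0],
  [-1,0,-8,0,0,0,0],
  [-1,0,-8,0,0,0,0],
])

```text
time_s: 4.2
eef_pos: [0.4951, 0.2336, 0.1193]
ee_rot: [[-0.193, -0.005, 0.981], [-0.981, -0.0, -0.193], [0.001, -1.0, -0.005]]
contact_force: [-0.1, -0.1, -5.6]
width: 0.64
```

```bash
python3 - <<'E'
from h import *
st(); weigh()
go(.496,.235,.042)
E
```

```text
4.2 [0.4951 0.2336 0.1193] [-0.11 -0.11 -5.62] 0.64
[[-0.193, -0.005, 0.981], [-0.981, -0.0, -0.193], [0.001, -1.0, -0.005]] [2.26e+01 8.80e+00 1.15e+02 1.00e-01 5.65e+01 3.37e+01]
F [-0.131  0.016 -4.861] sd [0.49 0.34 0.51] M [ 0.007 -0.011 -0.001] tau [ 5.0000e-03 -4.3438e+01 -3.4342e+01  1.0000e-02  1.7000e-02 -0.0000e+00] [0.003 0.273 0.199 0.    0.014 0.   ]
[2.25879312e+01 8.73874911e+00 1.14776382e+02 1.09846200e-01
 5.65023694e+01 3.36831068e+01]
GO [-0.04, 7.94, -0.11] [0.07, 0.04, -0.07] dist 7.9
```

A reads about 4.9 N (0.50 kg), probably one of the heaviest. Next is the exact pocket geometry.

```bash
python3 - <<'E'
from h import *
a=np.radians(-11.2); ex=np.array([np.cos(a),np.sin(a)]); ey=np.array([-np.sin(a),np.cos(a)])
for n,c in [('top',(.5396,-.0258)),('scene',(.5437,-.022))]:
    W=np.load(n+'.npz')['W'].reshape(-1,3); q=W[:,:2]-c; X=q@ex;Y=q@ey; Z=W[:,2]
    m=(abs(X)<.06)&(abs(Y)<.1)
    for lab,sel,v in [('Y at |X|<25',abs(X)<.025,Y),('X at 20<|Y|<60',(abs(Y)>.02)&(abs(Y)<.06),X)]:
        k=m&sel; b=np.arange(-100,101,4)/1000
        i=np.digitize(v[k],b)
        print(n,lab,[(int(b[j-1]*1000),round(float(np.median(Z[k][i==j])*1000))) for j in range(1,len(b)) if (i==j).sum()>3])
    w=m&(Z>.0195)&(Z<.03); print('wall ext Y',np.percentile(Y[w],[1,99]).round(4),'X',np.percentile(X[w],[1,99]).round(4))
c=np.array([.5416,-.0239])
for y in (.042,-.042): print((c+ey*y).round(4))
p=c+ey*.042; go(p[0],p[1],.12)
E
```

```text
top Y at |X|<25 [(-100, 12), (-96, 13), (-92, 21), (-88, 25), (-84, 17), (-80, 12), (-76, 13), (-72, 13), (-68, 13), (-64, 12), (-60, 12), (-56, 13), (-52, 12), (-48, 13), (-44, 12), (-40, 12), (-36, 12), (-32, 12), (-28, 11), (-24, 13), (-20, 12), (-16, 13), (-12, 12), (-8, 22), (-4, 25), (0, 25), (4, 23), (8, 12), (12, 13), (16, 13), (20, 12), (24, 13), (28, 12), (32, 12), (36, 12), (40, 13), (44, 12), (48, 13), (52, 12), (56, 14), (60, 12), (64, 12), (68, 12), (72, 13), (76, 12), (80, 16), (84, 24), (88, 23), (92, 12), (96, 11)]
top X at 20<|Y|<60 [(-60, 12), (-56, 11), (-52, 12), (-48, 16), (-44, 24), (-40, 22), (-36, 12), (-32, 12), (-28, 12), (-24, 12), (-20, 12), (-16, 12), (-12, 12), (-8, 13), (-4, 12), (0, 12), (4, 13), (8, 13), (12, 13), (16, 12), (20, 13), (24, 13), (28, 12), (32, 12), (36, 18), (40, 24), (44, 23), (48, 13), (52, 12), (56, 13)]
wall ext Y [-0.0899  0.0896] X [-0.0456  0.0457]
scene Y at |X|<25 [(-92, 22), (-88, 19), (-84, 15), (-80, 12), (-76, 12), (-72, 12), (-68, 11), (-64, 11), (-60, 11), (-56, 11), (-52, 11), (-48, 12), (-44, 11), (-40, 11), (-36, 12), (-32, 11), (-28, 11), (-24, 11), (-20, 12), (-8, 22), (-4, 23), (0, 20), (4, 16), (8, 11), (12, 11), (16, 11), (20, 12), (24, 12), (28, 11), (32, 11), (36, 11), (40, 11), (44, 11), (48, 12), (52, 11), (56, 11), (60, 11), (64, 11), (68, 12), (72, 13), (80, 22), (84, 20), (88, 17), (92, 12), (96, 12)]
scene X at 20<|Y|<60 [(-60, 12), (-56, 12), (-52, 11), (-48, 16), (-44, 21), (-40, 22), (-32, 12), (-28, 12), (-24, 11), (-20, 12), (-16, 12), (-12, 11), (-8, 11), (-4, 11), (0, 12), (4, 12), (8, 11), (12, 11), (16, 11), (20, 11), (24, 11), (28, 11), (32, 11), (36, 15), (40, 22), (44, 22), (52, 13), (56, 11)]
wall ext Y [-0.0906  0.0898] X [-0.0462  0.0465]
[0.5498 0.0173]
[ 0.5334 -0.0651]
GO [20.27, 0.1, 9.36] [0.07, 0.04, -0.07] dist 22.3
```

```bash
python3 - <<'E'
from h import *
go(.5502,.0198,.15)
E
```

```text
GO [20.02, -2.9, 9.36] [0.07, 0.04, -0.07] dist 22.3
```

Request:
play_rows([
  [-1,1,-3,0.5,0,0,0],
  [-1,5,-3,2.3,0,0,0],
  [-1,9,-3,4.2,0,0,0],
  [-1,12.8,-3,6,0,0,0],
  [-1,16.4,-3,7.7,0,0,0],
  [-1,20,-3,9.4,0,0,0],
  [-1,20,-3,9.4,0,0,0],
  [-1,20,-3,9.4,0,0,0],
])

```text
time_s: 5.47
eef_pos: [0.5513, 0.0173, 0.1513]
ee_rot: [[-0.198, -0.0, 0.98], [-0.98, 0.001, -0.198], [-0.001, -1.0, -0.0]]
contact_force: [-0.2, -0.5, -5.4]
width: 0.634
```

```bash
python3 - <<'E'
from h import *
st();im,d,W=cloud('wrist'); np.savez('w2.npz',im=im,W=W);save(im,'w2.png')
go(.5502,.0198,.054)
a=np.radians(-11.2); ex=np.array([np.cos(a),np.sin(a)]); ey=np.array([-np.sin(a),np.cos(a)])
W=W.reshape(-1,3);Z=W[:,2]
q=W[:,:2]-np.array([.5416,-.0239]);X=q@ex;Y=q@ey
for nm,sx,sy in [('++',1,1),('-+',-1,1),('+-',1,-1),('--',-1,-1)]:
    k=(abs(X-sx*.078)<.025)&(abs(Y-sy*.098)<.025)&(Z>.06)&(Z<.095)
    if k.sum()>30: r=cv2.minAreaRect((np.c_[X,Y][k]*1000).astype(np.float32)); print(nm,k.sum(),np.round(r[0],1),np.round(r[1],1),round(r[2],1))
w=(abs(X)<.06)&(abs(Y)<.1)&(Z>.0195)&(Z<.028);print(w.sum(),np.percentile(Y[w],[1,99]),np.percentile(X[w],[1,99]))
E
```

```text
5.47 [0.5513 0.0173 0.1513] [-0.17 -0.52 -5.36] 0.634
[[-0.198, -0.0, 0.98], [-0.98, 0.001, -0.198], [-0.001, -1.0, -0.0]] [-8.000e-01  7.000e+00  1.132e+02  1.000e-01  5.980e+01  1.060e+01]
GO [-0.06, 9.71, -0.06] [0.08, -0.12, -0.09] dist 9.7
++ 2319 [78.3 97.9] [23.9 24.4] 89.9
-+ 2345 [-77.2  97.7] [24.6 23.9] 0.2
+- 57 [ 89.  -92.4] [14.1  3.6] 88.8
-- 42 [-87.8 -91.7] [12.8  2.6] 86.5
3822 [-0.08938649  0.09043722] [-0.04513694  0.04595617]
```

View pics/w2.png

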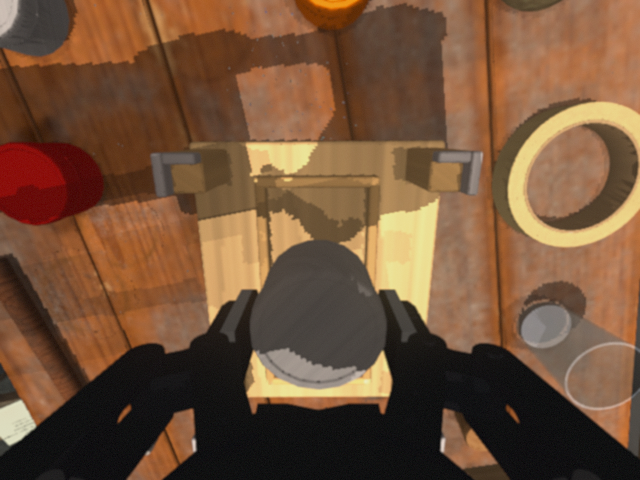

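Tin A is held at (320,315) over the +y pocket. The posts at (195,172) and (440,170) match my carrier estimate to 0.5 mm, so I lower and release.

Request:
play_rows([
  [-1,-0.1,3.5,-0.1,0,0,0],
  [-1,-0.1,6.5,-0.1,0,0,0],
  [-1,-0.1,8.5,-0.1,0,0,0],
  [-1,-0.1,9.4,-0.1,0,0,0],
  [-1,-0.1,9.7,-0.1,0,0,0],
  [-1,-0.1,9.7,-0.1,0,0,0],
  [-1,-0.1,9.7,-0.1,0,0,0],
  [-1,-0.1,9.7,-0.1,0,0,0],
])

```text
time_s: 6.18
eef_pos: [0.551, 0.0211, 0.055]
ee_rot: [[-0.195, 0.001, 0.981], [-0.981, 0.002, -0.195], [-0.002, -1.0, 0.001]]
contact_force: [-0.1, 0.4, -5.3]
width: 0.637
```

```bash
python3 - <<'E'
from h import *
st();go(.5502,.0198,.0535);go(.5502,.0198,.15)
E
```

```text
6.18 [0.551  0.0211 0.055 ] [-0.1   0.43 -5.27] 0.637
[[-0.195, 0.001, 0.981], [-0.981, 0.002, -0.195], [-0.002, -1.0, 0.001]] [-5.000e-01  1.390e+01  1.169e+02  1.000e-01  4.910e+01  1.070e+01]
GO [0.14, 0.15, -0.05] [-0.06, -0.05, -0.12] dist 0.2
GO [0.12, -9.5, -0.04] [-0.06, -0.05, -0.12] dist 9.5
```

Request:
play_rows([
  [-1,0.1,0.2,0,0,0,0],
  [-1,0.1,0.2,0,0,0,0],
  [0.6,0.1,0.2,0,0,0,0],
  [0.6,0.1,0.2,0,0,0,0],
  [0.6,0.1,0.2,0,0,0,0],
  [0.6,0.1,-2,0,0,0,0],
  [0.6,0.1,-6,0,0,0,0],
  [0.6,0.1,-10,0,0,0,0],
])

```text
time_s: 6.85
eef_pos: [0.5493, 0.0198, 0.1549]
ee_rot: [[-0.195, -0.002, 0.981], [-0.981, 0.002, -0.195], [-0.002, -1.0, -0.003]]
contact_force: [1.3, 0.0, 0.2]
width: 0.797
```

```bash
python3 - <<'E'
from meas import *
st();im,d,W=cloud('top');tins(W,im,zhi=0.06)
go(.3885,.2095,.15)
E
```

```text
6.85 [0.5493 0.0198 0.1549] [1.29 0.   0.25] 0.797
[[-0.195, -0.002, 0.981], [-0.981, 0.002, -0.195], [-0.002, -1.0, -0.003]] [-6.000e-01  6.600e+00  1.132e+02  1.000e-01  6.030e+01  1.060e+01]
px [448. 193.] circ [ 0.6864 -0.3292] 0.0907 z 0.0473 rgb [112.  90.  65.] n 224 mean [ 0.6546 -0.3002]
px [260. 173.] circ [0.7257 0.1731] 0.0345 z 0.0515 rgb [214. 199. 148.] n 350 mean [0.7206 0.1723]
px [175. 196.] circ [0.6756 0.3979] 0.0732 z 0.0468 rgb [72. 43. 27.] n 238 mean [0.6662 0.3885]
px [204. 223.] circ [0.5955 0.3175] 0.0285 z 0.041 rgb [247.  35.  18.] n 384 mean [0.5955 0.3167]
px [256. 223.] circ [0.5923 0.1835] 0.0286 z 0.0415 rgb [251. 191.   1.] n 377 mean [0.5914 0.1827]
px [195. 269.] circ [0.4803 0.338 ] 0.0286 z 0.0414 rgb [240. 232. 227.] n 393 mean [0.4802 0.3369]
px [247. 305.] circ [0.3866 0.2067] 0.0279 z 0.0414 rgb [246. 240. 236.] n 403 mean [0.3867 0.2064]
px [191. 316.] circ [0.3636 0.3466] 0.0298 z 0.0412 rgb [237. 229. 224.] n 437 mean [0.3639 0.3453]
GO [-15.33, 1.35, -20.13] [-0.79, -0.06, -0.26] dist 25.3
```

Request:
play_rows([
  [1,-2.5,0,-3.2,0,0,0],
  [1,-5,1,-6.6,0,0,0],
  [1,-7.5,1.5,-9.9,0,0,0],
  [1,-10,2,-13.2,0,0,0],
  [1,-12.7,2.5,-16.7,0,0,0],
  [1,-15.3,3,-20.1,0,0,0],
  [1,-15.3,5,-20.1,0,0,0],
  [1,-15.3,5,-20.1,0,0,0],
])

```text
time_s: 7.57
eef_pos: [0.3859, 0.21, 0.1113]
ee_rot: [[-0.191, 0.011, 0.982], [-0.982, 0.001, -0.191], [-0.003, -1.0, 0.011]]
contact_force: [-1.3, -0.8, 0.2]
width: 0.999
```

```bash
python3 - <<'E'
from h import *
st();go(.3885,.2095,.04)
E
```

```text
7.57 [0.3859 0.21   0.1113] [-1.33 -0.83  0.15] 0.999
[[-0.191, 0.011, 0.982], [-0.982, 0.001, -0.191], [-0.003, -1.0, 0.011]] [ 25.5  -2.8 128.2  -0.3  54.   36.7]
GO [0.02, 7.13, 0.19] [-0.61, 0.19, -0.15] dist 7.1
```

Request:
play_rows([
  [1,0,4,0.2,-0.6,0,0],
  [1,0,7.1,0.2,-0.6,0,0],
  [1,0,7.1,0.2,-0.6,0,0],
  [1,0,7.1,0.2,-0.6,0,0],
  [-1,0,7.1,0.2,-0.6,0,0],
  [-1,0,7.1,0.2,-0.6,0,0],
  [-1,0,7.1,0.2,-0.6,0,0],
  [-1,0,7.1,0.2,-0.6,0,0],
])

```text
time_s: 8.23
eef_pos: [0.3902, 0.2103, 0.0429]
ee_rot: [[-0.192, 0.003, 0.981], [-0.981, 0.004, -0.192], [-0.005, -1.0, 0.003]]
contact_force: [-1.9, -0.9, 7.2]
width: 0.64
```

Request:
play_rows([
  [-1,0,0,0,0,0,0],
  [-1,0,0,0,0,0,0],
  [-1,0,-3,0,0,0,0],
  [-1,0,-6,0,0,0,0],
  [-1,0,-8,0,0,0,0],
  [-1,0,-8,0,0,0,0],
  [-1,0,-8,0,0,0,0],
  [-1,0,-8,0,0,0,0],
])

```text
time_s: 8.9
eef_pos: [0.3887, 0.2094, 0.1215]
ee_rot: [[-0.192, 0.001, 0.981], [-0.981, 0.003, -0.192], [-0.003, -1.0, 0.001]]
contact_force: [0.1, 0.5, -5.8]
width: 0.641
```

```bash
python3 - <<'E'
from h import *
st();weigh(); go(.3885,.2095,.042)
E
```

```text
8.9 [0.3887 0.2094 0.1215] [ 0.08  0.45 -5.76] 0.641
[[-0.192, 0.001, 0.981], [-0.981, 0.003, -0.192], [-0.003, -1.0, 0.001]] [ 25.   -3.1 127.3   0.2  55.7  35.9]
F [-0.1    0.055 -5.518] sd [0.46 0.47 0.55] M [0.003 0.    0.009] tau [-2.0000e-03 -3.1395e+01 -3.4561e+01  6.0000e-03 -2.5000e-02 -0.0000e+00] [0.004 0.325 0.345 0.    0.034 0.   ]
[ 24.97905545  -3.15849104 127.1168053    0.16827462  55.76626869
  35.94491129]
GO [0.12, 8.09, -0.16] [-0.14, 0.14, -0.27] dist 8.1
```

```bash
python3 - <<'E'
from h import *
go(.5335,-.0677,.16)
E
```

```text
GO [24.48, -3.78, 19.42] [-0.14, 0.14, -0.27] dist 31.5
```

Request:
play_rows([
  [-1,0,-3.8,0,0,0,-0.2],
  [-1,3.2,-3.8,2.5,0,0,-0.2],
  [-1,6.4,-3.8,5,0,0,-0.2],
  [-1,9.6,-3.8,7.6,0,0,-0.2],
  [-1,12.8,-3.8,10.1,0,0,-0.2],
  [-1,16,-3.8,12.7,0,0,-0.2],
  [-1,19,-3.8,15,0,0,-0.2],
  [-1,21.5,-3.8,17,0,0,-0.2],
])

```text
time_s: 10.17
eef_pos: [0.5165, -0.0364, 0.1605]
ee_rot: [[-0.193, 0.004, 0.981], [-0.981, 0.0, -0.193], [-0.001, -1.0, 0.004]]
contact_force: [-0.1, 0.8, -5.3]
width: 0.638
```

```bash
python3 - <<'E'
from h import *
st();go(.5335,-.0677,.056);
E
```

```text
10.17 [ 0.5165 -0.0364  0.1605] [-0.09  0.77 -5.32] 0.638
[[-0.193, 0.004, 0.981], [-0.981, 0.0, -0.193], [-0.001, -1.0, 0.004]] [ -6.8   2.7 116.8   0.   60.3   4.3]
GO [2.75, 10.46, 2.24] [-0.2, 0.08, -0.05] dist 11.0
```

Request:
play_rows([
  [-1,2.7,0,2.2,-0.2,0,0],
  [-1,2.7,0,2.2,-0.2,0,0],
  [-1,2.7,4,2.2,-0.2,0,0],
  [-1,2.7,7,2.2,-0.2,0,0],
  [-1,2.7,9,2.2,-0.2,0,0],
  [-1,2.7,10.2,2.2,-0.2,0,0],
  [-1,2.7,10.4,2.2,-0.2,0,0],
  [-1,2.7,10.4,2.2,-0.2,0,0],
])

```text
time_s: 10.83
eef_pos: [0.5333, -0.0669, 0.0562]
ee_rot: [[-0.193, -0.0, 0.981], [-0.981, 0.001, -0.193], [-0.001, -1.0, -0.0]]
contact_force: [0.8, 0.7, -5.9]
width: 0.633
```

```bash
python3 - <<'E'
from h import *
st();go(.5335,-.0677,.055);
E
```

```text
10.83 [ 0.5333 -0.0669  0.0562] [ 0.78  0.72 -5.93] 0.633
[[-0.193, -0.0, 0.981], [-0.981, 0.001, -0.193], [-0.001, -1.0, -0.0]] [-9.800e+00  1.250e+01  1.185e+02  1.000e-01  4.900e+01  1.200e+00]
GO [0.07, 0.12, 0.04] [0.03, 0.1, -0.05] dist 0.1
```

Request:
play_rows([
  [-1,0,0.2,0,0,0,0],
  [-1,0,0.2,0,0,0,0],
  [0.6,0,0.2,0,0,0,0],
  [0.6,0,0.2,0,0,0,0],
  [0.6,0,0.2,0,0,0,0],
  [0.6,0,-2,0,0,0,0],
  [0.6,0,-6,0,0,0,0],
  [0.6,0,-10,0,0,0,0],
])

```text
time_s: 11.5
eef_pos: [0.532, -0.0668, 0.1564]
ee_rot: [[-0.193, -0.003, 0.981], [-0.981, 0.001, -0.193], [-0.001, -1.0, -0.004]]
contact_force: [1.5, -1.3, 0.2]
width: 0.803
```

```bash
python3 - <<'E'
from h import *
st();go(.4823,.3405,.15)
E
```

```text
11.5 [ 0.532  -0.0668  0.1564] [ 1.53 -1.34  0.21] 0.803
[[-0.193, -0.003, 0.981], [-0.981, 0.001, -0.193], [-0.001, -1.0, -0.004]] [-9.900e+00  5.200e+00  1.146e+02  1.000e-01  6.040e+01  1.200e+00]
GO [-39.01, 0.72, -12.72] [0.2, 0.1, -0.04] dist 41.0
```

Request:
play_rows([
  [1,-4,0,-1.3,0,0,0],
  [1,-8,0,-2.6,0,0,0],
  [1,-12,0,-3.9,0,0,0],
  [1,-16,0,-5.2,0,0,0],
  [1,-20,0,-6.5,0,0,0],
  [1,-24,0,-7.8,0,0,0],
  [1,-28,0,-9.1,0,0,0],
  [1,-30,0,-9.8,0,0,0],
])

```text
time_s: 12.17
eef_pos: [0.4936, 0.2505, 0.1585]
ee_rot: [[-0.191, -0.001, 0.982], [-0.982, 0.004, -0.191], [-0.004, -1.0, -0.002]]
contact_force: [-1.0, -0.4, 0.2]
width: 1.001
```

```bash
python3 - <<'E'
from meas import *
st();im,d,W=cloud('wrist');tins(W,im,box=(.3,.56,.15,.6))
im,d,W=cloud('top');tins(W,im,box=(.3,.56,.2,.6))
tins(W,im,zlo=.045,zhi=.06,box=(.45,.6,-.12,.06))
go(.4823,.3405,.1);go(.4823,.3405,.04)
E
```

```text
12.17 [0.4936 0.2505 0.1585] [-0.96 -0.44  0.22] 1.001
[[-0.191, -0.001, 0.982], [-0.982, 0.004, -0.191], [-0.004, -1.0, -0.002]] [ 24.2   6.7 112.7   0.3  60.6  35.1]
px [276. 118.] circ [0.4821 0.3409] 0.0282 z 0.0415 rgb [194. 183. 174.] n 5875 mean [0.4825 0.3414]
px [105. 141.] circ [0.3657 0.3484] 0.0287 z 0.0415 rgb [209. 197. 186.] n 6018 mean [0.3673 0.3487]
px [321. 238.] circ [0.5488 0.0193] 0.0279 z 0.0537 rgb [241. 233. 227.] n 393 mean [0.5487 0.0189]
px [357. 244.] circ [ 0.5316 -0.0706] 0.0281 z 0.0535 rgb [244. 237. 231.] n 394 mean [ 0.5315 -0.0704]
GO [-8.61, 5.87, -2.8] [0.1, 0.37, -0.19] dist 10.8
GO [-8.59, 11.87, -2.79] [0.1, 0.37, -0.19] dist 14.9
```

Request:
play_rows([
  [1,-4,0,-1.3,0,0.3,0],
  [1,-8,3,-2.7,0,0.3,0],
  [1,-8.6,6,-2.8,0,0.3,-0.2],
  [1,-8.6,9,-2.8,0,0.3,-0.2],
  [1,-8.6,11.9,-2.8,0,0.3,-0.2],
  [1,-8.6,11.9,-2.8,0,0.3,-0.2],
  [1,-8.6,11.9,-2.8,0,0.3,-0.2],
  [1,-8.6,11.9,-2.8,0,0.3,-0.2],
])

```text
time_s: 12.93
eef_pos: [0.4836, 0.3406, 0.0414]
ee_rot: [[-0.194, 0.0, 0.981], [-0.981, 0.001, -0.194], [-0.001, -1.0, 0.0]]
contact_force: [1.6, 0.1, 0.7]
width: 1.002
```

Request:
play_rows([
  [-1,0,0,0,0,0,0],
  [-1,0,0,0,0,0,0],
  [-1,0,0,0,0,0,0],
  [-1,0,0,0,0,0,0],
  [-1,0,0,0,0,0,0],
  [-1,0,-3,0,0,0,0],
  [-1,0,-6,0,0,0,0],
  [-1,0,-8,0,0,0,0],
])

```text
time_s: 13.6
eef_pos: [0.484, 0.3405, 0.1238]
ee_rot: [[-0.194, 0.002, 0.981], [-0.981, 0.002, -0.194], [-0.003, -1.0, 0.001]]
contact_force: [1.4, 0.8, -4.0]
width: 0.635
```

Request:
play_rows([
  [-1,0,0,0,0,0,0],
  [-1,0,0,0,0,0,0],
  [-1,0,0,0,0,0,0],
])

```text
time_s: 13.85
eef_pos: [0.4831, 0.3398, 0.1227]
ee_rot: [[-0.194, 0.001, 0.981], [-0.981, 0.001, -0.194], [-0.001, -1.0, 0.0]]
contact_force: [-0.5, 0.7, -5.5]
width: 0.634
```

```bash
python3 - <<'E'
from h import *
st();weigh(); go(.4823,.3405,.042)
E
```

```text
13.85 [0.4831 0.3398 0.1227] [-0.53  0.72 -5.46] 0.634
[[-0.194, 0.001, 0.981], [-0.981, 0.001, -0.194], [-0.001, -1.0, 0.0]] [3.270e+01 1.280e+01 1.098e+02 1.000e-01 5.740e+01 4.390e+01]
F [-0.175  0.008 -5.453] sd [0.44 0.45 0.41] M [ 0.016  0.019 -0.001] tau [-7.0000e-03 -4.8261e+01 -3.5036e+01 -2.0000e-03 -1.0000e-02 -0.0000e+00] [0.005 0.499 0.428 0.001 0.038 0.   ]
[3.26907665e+01 1.27749340e+01 1.09646381e+02 5.68847548e-02
 5.74264110e+01 4.38559836e+01]
GO [0.06, 8.17, -0.18] [-0.08, 0.0, -0.14] dist 8.2
```

B reads about 5.45 N, heavier than A (4.86 N). I put it down and weigh D.

Request:
play_rows([
  [-1,0,4,0,0,0,0],
  [-1,0,7,0,0,0,0],
  [-1,0,8.2,0,0,0,0],
  [-1,0,8.3,0,0,0,0],
  [-1,0,8.3,0,0,0,0],
  [1,0,8.3,0,0,0,0],
  [1,0,8.3,0,0,0,0],
  [1,0,8.3,0,0,0,0],
])

```text
time_s: 15.12
eef_pos: [0.4853, 0.3414, 0.0419]
ee_rot: [[-0.194, 0.004, 0.981], [-0.981, 0.004, -0.194], [-0.004, -1.0, 0.003]]
contact_force: [0.3, -0.2, 0.1]
width: 0.996
```

Request:
play_rows([
  [1,0,0,0,0,0,0],
  [1,0,-3,0,0,0,0],
  [1,0,-6,0,0,0,0],
  [1,0,-6,-4,0,0,0],
  [1,0,-6,-8,0,0,0],
  [1,0,-6,-8,0,0,0],
])

```text
time_s: 15.62
eef_pos: [0.4011, 0.3566, 0.1014]
ee_rot: [[-0.192, -0.0, 0.981], [-0.981, 0.002, -0.192], [-0.002, -1.0, -0.001]]
contact_force: [-1.1, -2.0, -0.9]
width: 1.003
```

```bash
python3 - <<'E'
from meas import *
st();im,d,W=cloud('top');tins(W,im,box=(.3,.56,.2,.6))
go(.3657,.3484,.1);go(.3657,.3484,.04)
E
```

```text
15.62 [0.4011 0.3566 0.1014] [-1.08 -2.01 -0.9 ] 1.003
[[-0.192, -0.0, 0.981], [-0.981, 0.002, -0.192], [-0.002, -1.0, -0.001]] [3.890e+01 8.800e+00 1.172e+02 1.000e-01 5.400e+01 4.990e+01]
px [196. 269.] circ [0.4817 0.3354] 0.0285 z 0.0412 rgb [209. 198. 192.] n 393 mean [0.4811 0.3349]
px [191. 316.] circ [0.3644 0.3466] 0.0292 z 0.0414 rgb [88. 82. 80.] n 435 mean [0.364  0.3455]
GO [1.53, 0.14, -3.56] [-0.11, 0.16, -0.19] dist 3.9
GO [1.55, 6.14, -3.57] [-0.11, 0.16, -0.19] dist 7.3
```

Request:
play_rows([
  [1,1.5,0,-3.6,0,0,-0.2],
  [1,1.5,3,-3.6,0,0,-0.2],
  [1,1.5,6.1,-3.6,0,0,-0.2],
  [1,1.5,6.1,-3.6,0,0,-0.2],
  [1,1.5,6.1,-3.6,0,0,-0.2],
  [-1,1.5,6.1,-3.6,0,0,-0.2],
  [-1,1.5,6.1,-3.6,0,0,-0.2],
  [-1,1.5,6.1,-3.6,0,0,-0.2],
])

```text
time_s: 16.33
eef_pos: [0.3673, 0.3504, 0.0427]
ee_rot: [[-0.192, 0.004, 0.981], [-0.981, 0.002, -0.192], [-0.003, -1.0, 0.004]]
contact_force: [1.5, 2.3, -2.1]
width: 0.638
```

Request:
play_rows([
  [-1,0,0,0,0,0,0],
  [-1,0,0,0,0,0,0],
  [-1,0,-3,0,0,0,0],
  [-1,0,-6,0,0,0,0],
  [-1,0,-8,0,0,0,0],
  [-1,0,-8,0,0,0,0],
  [-1,0,-8,0,0,0,0],
  [-1,0,-8,0,0,0,0],
])

```text
time_s: 17.0
eef_pos: [0.366, 0.3494, 0.1213]
ee_rot: [[-0.192, 0.003, 0.981], [-0.981, 0.0, -0.192], [-0.001, -1.0, 0.002]]
contact_force: [-0.9, -0.2, -4.3]
width: 0.634
```

```bash
python3 - <<'E'
from h import *
st();weigh(); go(.3657,.3484,.042)
E
```

```text
17.0 [0.366  0.3494 0.1213] [-0.86 -0.16 -4.33] 0.634
[[-0.192, 0.003, 0.981], [-0.981, 0.0, -0.192], [-0.001, -1.0, 0.002]] [ 4.09e+01  4.10e+00  1.20e+02 -1.00e-01  5.58e+01  5.20e+01]
F [-0.15  -0.134 -3.852] sd [0.29 0.45 0.49] M [-0.     0.001 -0.002] tau [-2.0000e-03 -3.7850e+01 -3.3622e+01 -1.3000e-02 -1.8000e-02 -0.0000e+00] [0.003 0.358 0.335 0.    0.028 0.   ]
[ 4.09009163e+01  4.05352125e+00  1.19873081e+02 -9.02787145e-02
  5.58200214e+01  5.20279747e+01]
GO [0.22, 8.06, -0.11] [-0.21, 0.12, -0.15] dist 8.1
```

D reads about 3.85 N. The ranking is C 5.5, B 5.45, A 4.9, D 3.85. I set D down, lift A out of the pocket and reweigh it, because A against B is fairly close.

Request:
play_rows([
  [-1,0,4,0,0,0,0],
  [-1,0,7,0,0,0,0],
  [-1,0,8,0,0,0,0],
  [-1,0,8.1,0,0,0,0],
  [-1,0,8.1,0,0,0,0],
  [1,0,8.1,0,0,0,0],
  [1,0,8.1,0,0,0,0],
  [1,0,8.1,0,0,0,0],
])

```text
time_s: 18.27
eef_pos: [0.368, 0.3511, 0.0427]
ee_rot: [[-0.192, 0.006, 0.981], [-0.981, 0.003, -0.192], [-0.004, -1.0, 0.005]]
contact_force: [-0.6, 0.0, 0.1]
width: 0.994
```

Request:
play_rows([
  [1,0,0,0,0,0,0],
  [1,0,-4,0,0,0,0],
  [1,0,-8,0,0,0,0],
  [1,0,-12,0,0,0,0],
  [1,0,-12,0,0,0,0],
])

```text
time_s: 18.68
eef_pos: [0.372, 0.3547, 0.1723]
ee_rot: [[-0.192, 0.018, 0.981], [-0.981, 0.014, -0.192], [-0.017, -1.0, 0.015]]
contact_force: [1.4, 1.4, 0.1]
width: 1.002
```

```bash
python3 - <<'E'
from h import *
st();go(.551,.0202,.16)
E
```

```text
18.68 [0.372  0.3547 0.1723] [1.43 1.41 0.11] 1.002
[[-0.192, 0.018, 0.981], [-0.981, 0.014, -0.192], [-0.017, -1.0, 0.015]] [ 4.090e+01  9.000e-01  1.173e+02 -1.000e-01  6.050e+01  5.200e+01]
GO [29.41, 1.08, 23.98] [-0.86, 0.13, -0.99] dist 38.0
```

Request:
play_rows([
  [1,3.2,0,2.6,-0.8,0,-1],
  [1,6.4,0,5.2,-0.8,0,-1],
  [1,9.6,0,7.8,-0.8,0,-1],
  [1,12.8,0,10.4,-0.8,0,-1],
  [1,16,0,13,-0.8,0,-1],
  [1,19.2,0,15.7,-0.8,0,-1],
  [1,22.4,0,18.3,-0.8,0,-1],
  [1,25.6,0,20.9,-0.8,0,-1],
])

```text
time_s: 19.35
eef_pos: [0.5289, 0.0614, 0.1716]
ee_rot: [[-0.192, 0.003, 0.981], [-0.981, -0.0, -0.192], [-0.0, -1.0, 0.003]]
contact_force: [0.5, 0.6, 1.1]
width: 1.004
```

```bash
python3 - <<'E'
from h import *
st();go(.551,.0202,.053)
E
```

```text
19.35 [0.5289 0.0614 0.1716] [0.45 0.63 1.08] 1.004
[[-0.192, 0.003, 0.981], [-0.981, -0.0, -0.192], [-0.0, -1.0, 0.003]] [  4.    3.6 114.5  -0.   61.7  15.1]
GO [3.62, 11.87, 2.93] [-0.15, 0.12, -0.01] dist 12.7
```

Request:
play_rows([
  [1,3.6,0,2.9,0,0,0],
  [1,3.6,4,2.9,0,0,0],
  [1,3.6,8,2.9,0,0,0],
  [1,3.6,11.8,2.9,0,0,0],
  [1,3.6,11.8,2.9,0,0,0],
  [1,3.6,11.8,2.9,0,0,0],
  [-1,3.6,11.8,2.9,0,0,0],
  [-1,3.6,11.8,2.9,0,0,0],
])

```text
time_s: 20.02
eef_pos: [0.5534, 0.0208, 0.0569]
ee_rot: [[-0.192, 0.008, 0.981], [-0.981, -0.0, -0.192], [-0.001, -1.0, 0.008]]
contact_force: [0.3, -0.2, 0.7]
width: 0.75
```

Request:
play_rows([
  [-1,0,0,0,0,0,0],
  [-1,0,0,0,0,0,0],
  [-1,0,0,0,0,0,0],
  [-1,0,-4,0,0,0,0],
  [-1,0,-8,0,0,0,0],
  [-1,0,-11,0,0,0,0],
  [-1,0,-11,0,0,0,0],
  [-1,0,-11,0,0,0,0],
])

```text
time_s: 20.68
eef_pos: [0.5542, 0.0209, 0.1695]
ee_rot: [[-0.191, 0.014, 0.981], [-0.982, -0.0, -0.191], [-0.002, -1.0, 0.014]]
contact_force: [-1.2, -0.2, -5.6]
width: 0.635
```

```bash
python3 - <<'E'
from h import *
viewer.snapshot('wrist');viewer.snapshot('wrist')
st();weigh(16); go(.3885,.2095,.16);go(.3885,.2095,.042)
E
```

```text
20.78 [0.5508 0.0209 0.1651] [-1.06  0.01 -6.36] 0.633
[[-0.192, 0.005, 0.981], [-0.981, -0.0, -0.192], [-0.001, -1.0, 0.005]] [ -0.4   6.  112.8  -0.   61.   10.6]
F [ 0.064 -0.039 -5.204] sd [0.57 0.43 0.55] M [ 0.012  0.015 -0.004] tau [ 4.0000e-03 -4.2551e+01 -3.6360e+01 -6.0000e-03 -5.1000e-02 -0.0000e+00] [0.005 0.448 0.394 0.    0.03  0.   ]
[-4.17387529e-01  5.90818257e+00  1.12591786e+02 -1.70142756e-02
  6.10064344e+01  1.06373159e+01]
GO [-15.38, 0.55, -19.72] [-0.49, 0.15, -0.08] dist 25.0
GO [-15.36, 12.35, -19.82] [-0.49, 0.15, -0.08] dist 28.0
```

A averages 5.1 N over about 31 samples, still below B and C, so B and C go in the base. A goes onto the table.

Request:
play_rows([
  [-1,-2.5,0,-3.3,-0.4,0,0],
  [-1,-5.1,0,-6.6,-0.4,0,0],
  [-1,-7.7,0,-9.9,-0.4,0,0],
  [-1,-10.3,0,-13.2,-0.4,0,0],
  [-1,-12.9,1,-16.6,-0.4,0,0],
  [-1,-15.4,2,-19.8,-0.4,0,0],
  [-1,-15.4,4,-19.8,-0.4,0,0],
  [-1,-15.4,6,-19.8,-0.4,0,0],
])

```text
time_s: 22.25
eef_pos: [0.3872, 0.2123, 0.106]
ee_rot: [[-0.187, 0.004, 0.982], [-0.982, 0.003, -0.187], [-0.004, -1.0, 0.004]]
contact_force: [-0.2, -0.2, -5.6]
width: 0.633
```

```bash
python3 - <<'E'
from h import *
st(); go(.3885,.2095,.042)
E
```

```text
22.25 [0.3872 0.2123 0.106 ] [-0.16 -0.23 -5.65] 0.633
[[-0.187, 0.004, 0.982], [-0.982, 0.003, -0.187], [-0.004, -1.0, 0.004]] [ 25.5  -1.9 128.1   0.   53.6  36.2]
GO [0.27, 6.4, 0.16] [-0.21, 0.42, -0.21] dist 6.4
```

Request:
play_rows([
  [-1,0.2,3,0.1,0,0.3,0],
  [-1,0.2,5,0.1,0,0.3,0],
  [-1,0.2,6,0.1,0,0.3,0],
  [-1,0.2,6.3,0.1,0,0.3,0],
  [-1,0.2,6.3,0.1,0,0.3,0],
  [-1,0.2,6.3,0.1,0,0.3,0],
])

```text
time_s: 22.75
eef_pos: [0.3859, 0.21, 0.045]
ee_rot: [[-0.192, -0.002, 0.981], [-0.981, 0.001, -0.192], [-0.001, -1.0, -0.002]]
contact_force: [-13.7, -2.8, 20.5]
width: 0.634
```

```bash
python3 - <<'E'
from h import *
st()
E
```

```text
22.75 [0.3859 0.21   0.045 ] [-13.75  -2.8   20.5 ] 0.634
[[-0.192, -0.002, 0.981], [-0.981, 0.001, -0.192], [-0.001, -1.0, -0.002]] [ 25.2   3.7 130.3   0.2  46.   36.2]
```

On the table, since the force is upward. Next I release, rise and move toward B.

Request:
play_rows([
  [1,0,-0.1,0,0,0,0],
  [1,0,-0.1,0,0,0,0],
  [1,0,-0.1,0,0,0,0],
  [1,0,-0.1,0,0,0,0],
  [1,0,-3,0,0,0,0],
  [1,0,-6,0,0,0,0],
  [1,0,-8,0,0,0,0],
  [1,0,-8,0,0,0,0],
])

```text
time_s: 23.42
eef_pos: [0.3899, 0.2116, 0.1299]
ee_rot: [[-0.192, 0.007, 0.981], [-0.981, 0.005, -0.192], [-0.006, -1.0, 0.005]]
contact_force: [0.5, 0.8, -0.8]
width: 1.001
```

```bash
python3 - <<'E'
from meas import *
st();im,d,W=cloud('wrist');tins(W,im,box=(.3,.56,.1,.6))
im,d,W=cloud('top');tins(W,im,box=(.3,.56,.1,.6));save(im,'t2.png')
go(.483,.339,.1);go(.483,.339,.04)
E
```

```text
23.42 [0.3899 0.2116 0.1299] [ 0.5   0.81 -0.78] 1.001
[[-0.192, 0.007, 0.981], [-0.981, 0.005, -0.192], [-0.006, -1.0, 0.005]] [ 2.520e+01 -3.700e+00  1.268e+02  1.000e-01  5.650e+01  3.620e+01]
px [228.  40.] circ [0.3666 0.3481] 0.0282 z 0.0414 rgb [231. 221. 213.] n 7925 mean [0.3663 0.344 ]
px [440.  28.] circ [0.4831 0.3376] 0.0281 z 0.0413 rgb [198. 188. 180.] n 5610 mean [0.4798 0.328 ]
px [311. 260.] circ [0.3852 0.2092] 0.0283 z 0.0414 rgb [113. 103.  97.] n 5369 mean [0.3856 0.211 ]
px [316. 385.] circ [0.3686 0.1043] 0.0272 z 0.0413 rgb [210.  29.  22.] n 2161 mean [0.3694 0.114 ]
px [196. 269.] circ [0.4812 0.3358] 0.0286 z 0.0412 rgb [213. 203. 197.] n 397 mean [0.481  0.3349]
px [250. 307.] circ [0.3835 0.2063] 0.0276 z 0.0414 rgb [111. 104. 101.] n 271 mean [0.3832 0.1985]
px [286. 313.] circ [0.3661 0.1024] 0.0268 z 0.0416 rgb [248.  61.  52.] n 177 mean [0.3656 0.1103]
GO [-14.46, 2.64, 6.93] [-0.0, 0.12, -0.14] dist 16.2
GO [-14.44, 8.64, 6.93] [-0.0, 0.12, -0.14] dist 18.2
```

Request:
play_rows([
  [1,-3.6,0,1.7,0,0,0],
  [1,-7.2,0,3.4,0,0,0],
  [1,-10.8,0,5.1,0,0,0],
  [1,-14.4,1,6.9,0,0,0],
  [1,-14.4,5,6.9,0,0,0],
  [1,-14.4,8.6,6.9,0,0,0],
  [1,-14.4,8.6,6.9,0,0,0],
  [1,-14.4,8.6,6.9,0,0,0],
])

```text
time_s: 24.18
eef_pos: [0.4789, 0.3363, 0.0359]
ee_rot: [[-0.192, -0.008, 0.981], [-0.981, -0.003, -0.192], [0.005, -1.0, -0.007]]
contact_force: [-0.2, -0.1, -0.4]
width: 1.001
```

Request:
play_rows([
  [-1,0,0,0,0,0,0],
  [-1,0,0,0,0,0,0],
  [-1,0,0,0,0,0,0],
  [-1,0,0,0,0,0,0],
  [-1,0,0,0,0,0,0],
  [-1,0,-4,0,0,0,0],
  [-1,0,-8,0,0,0,0],
  [-1,0,-12,0,0,0,0],
])

```text
time_s: 24.85
eef_pos: [0.4775, 0.3354, 0.1553]
ee_rot: [[-0.192, -0.013, 0.981], [-0.981, -0.006, -0.193], [0.008, -1.0, -0.012]]
contact_force: [0.6, 1.5, -6.1]
width: 0.639
```

```bash
python3 - <<'E'
from h import *
viewer.snapshot('wrist');viewer.snapshot('wrist')
st();weigh(12); go(.5507,.0198,.16)
E
```

```text
24.95 [0.4838 0.3395 0.1641] [ 2.56  0.91 -4.45] 0.639
[[-0.192, 0.003, 0.981], [-0.981, 0.005, -0.192], [-0.005, -1.0, 0.002]] [ 32.6  10.2 108.    0.2  61.5  43.6]
F [-0.039 -0.125 -5.515] sd [0.3  0.55 0.62] M [ 0.001 -0.019  0.014] tau [ 2.0000e-03 -4.7915e+01 -3.6807e+01  2.1000e-02  3.9000e-02 -0.0000e+00] [0.012 0.932 1.014 0.003 0.109 0.   ]
[ 32.56151655  10.67656473 108.49095647   0.11142016  61.40836689
  43.58702605]
GO [29.71, -0.43, 13.06] [0.48, 0.12, 0.33] dist 32.5
```

B again reads about 5.5 N, so B and C belong in the base.

Request:
play_rows([
  [-1,3.7,-0.3,1.6,0.4,0,0.3],
  [-1,7.4,-0.3,3.2,0.4,0,0.3],
  [-1,11.1,-0.3,4.8,0.4,0,0.3],
  [-1,14.8,-0.3,6.5,0.4,0,0.3],
  [-1,18.5,-0.3,8.1,0.4,0,0.3],
  [-1,22.2,-0.3,9.7,0.4,0,0.3],
  [-1,26,-0.3,11.4,0.4,0,0.3],
  [-1,28,-0.3,12.3,0.4,0,0.3],
])

```text
time_s: 26.22
eef_pos: [0.5474, 0.0339, 0.159]
ee_rot: [[-0.194, -0.0, 0.981], [-0.981, -0.002, -0.194], [0.002, -1.0, 0.0]]
contact_force: [0.2, 0.5, -5.6]
width: 0.636
```

```bash
python3 - <<'E'
from h import *
st();go(.5507,.0198,.055)
E
```

```text
26.22 [0.5474 0.0339 0.159 ] [ 0.18  0.5  -5.56] 0.636
[[-0.194, -0.0, 0.981], [-0.981, -0.002, -0.194], [0.002, -1.0, 0.0]] [ 1.000e+00  6.200e+00  1.132e+02 -1.000e-01  6.060e+01  1.230e+01]
GO [1.3, 10.4, 0.6] [-0.01, 0.02, 0.13] dist 10.5
```

Request:
play_rows([
  [-1,1.3,0,0.6,0,0,0],
  [-1,1.3,4,0.6,0,0,0],
  [-1,1.3,7,0.6,0,0,0],
  [-1,1.3,9,0.6,0,0,0],
  [-1,1.3,10.2,0.6,0,0,0],
  [-1,1.3,10.4,0.6,0,0,0],
  [-1,1.3,10.4,0.6,0,0,0],
  [-1,1.3,10.4,0.6,0,0,0],
])

```text
time_s: 26.88
eef_pos: [0.5522, 0.02, 0.0564]
ee_rot: [[-0.194, 0.002, 0.981], [-0.981, -0.002, -0.194], [0.002, -1.0, 0.003]]
contact_force: [1.0, -0.1, -5.3]
width: 0.64
```

```bash
python3 - <<'E'
from h import *
st();go(.5507,.0198,.053)
E
```

```text
26.88 [0.5522 0.02   0.0564] [ 1.01 -0.08 -5.34] 0.64
[[-0.194, 0.002, 0.981], [-0.981, -0.002, -0.194], [0.002, -1.0, 0.003]] [ -0.4  13.8 116.8  -0.2  49.2  10.8]
GO [0.04, 0.34, -0.15] [-0.16, 0.04, 0.1] dist 0.4
```

Request:
play_rows([
  [-1,0,0.3,-0.1,0,0,0],
  [-1,0,0.4,-0.1,0,0,0],
  [-1,0,0.4,-0.1,0,0,0],
  [0.6,0,0.3,-0.1,0,0,0],
  [0.6,0,0.3,-0.1,0,0,0],
  [0.6,0,0.3,-0.1,0,0,0],
  [0.6,0,-2,-0.1,0,0,0],
  [0.6,0,-6,-0.1,0,0,0],
])

```text
time_s: 27.55
eef_pos: [0.5472, 0.0203, 0.1128]
ee_rot: [[-0.194, -0.007, 0.981], [-0.981, -0.002, -0.194], [0.004, -1.0, -0.007]]
contact_force: [0.1, 0.3, -0.1]
width: 0.795
```

Request:
play_rows([
  [0.6,0,-4,0,0,0,0],
  [0.6,0,-8,0,0,0,0],
  [0.6,0,-8,0,0,0,0],
])

```text
time_s: 27.8
eef_pos: [0.5538, 0.0204, 0.2032]
ee_rot: [[-0.194, 0.01, 0.981], [-0.981, -0.002, -0.194], [0.0, -1.0, 0.01]]
contact_force: [1.2, -0.4, 0.8]
width: 0.8
```

```bash
python3 - <<'E'
from meas import *
st();im,d,W=cloud('top');tins(W,im,box=(.3,.6,.1,.6))
tins(W,im,zlo=.045,zhi=.06,box=(.45,.6,-.12,.06))
go(.4805,-.285,.2,5.3)
E
```

```text
27.8 [0.5538 0.0204 0.2032] [ 1.24 -0.38  0.8 ] 0.8
[[-0.194, 0.01, 0.981], [-0.981, -0.002, -0.194], [0.0, -1.0, 0.01]] [-4.000e-01  4.000e+00  1.105e+02 -1.000e-01  6.490e+01  1.080e+01]
px [203. 227.] circ [0.5935 0.317 ] 0.0285 z 0.041 rgb [244.  35.  18.] n 231 mean [0.5859 0.3168]
px [256. 226.] circ [0.5866 0.1853] 0.026 z 0.0414 rgb [249. 191.   3.] n 239 mean [0.5835 0.1846]
px [246. 307.] circ [0.3833 0.2069] 0.0279 z 0.0412 rgb [248. 242. 238.] n 382 mean [0.3835 0.2083]
px [191. 316.] circ [0.3646 0.3456] 0.0293 z 0.0413 rgb [238. 230. 225.] n 434 mean [0.3651 0.3453]
px [358. 244.] circ [ 0.5314 -0.071 ] 0.0279 z 0.0537 rgb [249. 244. 240.] n 370 mean [ 0.5314 -0.072 ]
GO [31.36, 0.01, -1.13] [-0.35, -16.47, 0.11] dist 31.4
```

Request:
play_rows([
  [0.6,4,0,-0.1,0,-2,0],
  [0.6,8,0,-0.3,0,-4,0],
  [0.6,12,0,-0.4,0,-6,0],
  [0.6,16,0,-0.6,-0.3,-8,0],
  [0.6,20,0,-0.7,-0.3,-11,0],
  [0.6,24,0,-0.8,-0.3,-14,0],
  [0.6,28,0,-1,-0.3,-16.5,0],
  [0.6,31.4,0,-1.1,-0.3,-16.5,0],
])

```text
time_s: 28.52
eef_pos: [0.4794, -0.2877, 0.1994]
ee_rot: [[0.094, 0.0, 0.996], [-0.996, -0.002, 0.094], [0.002, -1.0, 0.0]]
contact_force: [0.7, 0.7, 0.1]
width: 0.799
```

Request:
play_rows([
  [0.6,0,0,0,0,0,0],
  [0.6,0,0,0,0,0,0],
])

```text
time_s: 28.68
eef_pos: [0.4784, -0.2894, 0.1986]
ee_rot: [[0.09, -0.001, 0.996], [-0.996, -0.001, 0.09], [0.001, -1.0, -0.001]]
contact_force: [-0.0, 0.2, -0.6]
width: 0.802
```

```bash
python3 - <<'E'
from meas import *
st();im,d,W=cloud('wrist');save(im,'w3.png');np.savez('w3.npz',im=im,W=W)
m=(W[...,2]>.05)&(W[...,2]<.075)&(abs(W[...,0]-.48)<.05)&(abs(W[...,1]+.285)<.06)
k,l,s,c=cv2.connectedComponentsWithStats(m.astype(np.uint8))
for i in range(1,k):
    if s[i,4]>100:
        P=W[l==i];P=P[P[:,2]>np.percentile(P[:,2],90)-.006]; r=cv2.minAreaRect((P[:,:2]*1000).astype(np.float32)); print('handle',c[i],s[i,4],np.round(r[0],1),np.round(r[1],1),round(r[2],2),np.percentile(P[:,2],[5,50,95]))
m=(W[...,2]>.013)&(W[...,2]<.025)&(abs(W[...,0]-.48)<.12)&(abs(W[...,1]+.285)<.13)
P=W[m]; r=cv2.minAreaRect((P[:,:2]*1000).astype(np.float32)); print('rim',np.round(r[0],1),np.round(r[1],1),round(r[2],2),m.sum())
im,d,W=cloud('top')
tins(W,im,zlo=.045,zhi=.06,box=(.45,.6,-.12,.06))
m=(W[...,2]>.013)&(W[...,2]<.025)&(abs(W[...,0]-.48)<.12)&(abs(W[...,1]+.285)<.13)
P=W[m]; r=cv2.minAreaRect((P[:,:2]*1000).astype(np.float32)); print('rim top',np.round(r[0],1),np.round(r[1],1),round(r[2],2),m.sum())
E
```

```text
28.68 [ 0.4784 -0.2894  0.1986] [-0.01  0.24 -0.58] 0.802
[[0.09, -0.001, 0.996], [-0.996, -0.001, 0.09], [0.001, -1.0, -0.001]] [-3.370e+01  5.100e+00  1.098e+02 -1.000e-01  6.500e+01 -3.880e+01]
handle [321.75803571 230.31607143] 1120 [ 481.  -285.3] [15.8 42.7] 4.89 [0.06256962 0.06553263 0.06688232]
rim [ 481.  -286.3] [161.  199.4] 4.89 6993
px [320. 237.] circ [0.5497 0.021 ] 0.028 z 0.0537 rgb [249. 244. 240.] n 391 mean [0.5492 0.0208]
px [357. 244.] circ [ 0.5315 -0.0703] 0.0279 z 0.0534 rgb [250. 247. 243.] n 396 mean [ 0.5314 -0.0704]
rim top [ 479.  -288.1] [159.7 202.4] 4.88 654
```

View pics/w3.png

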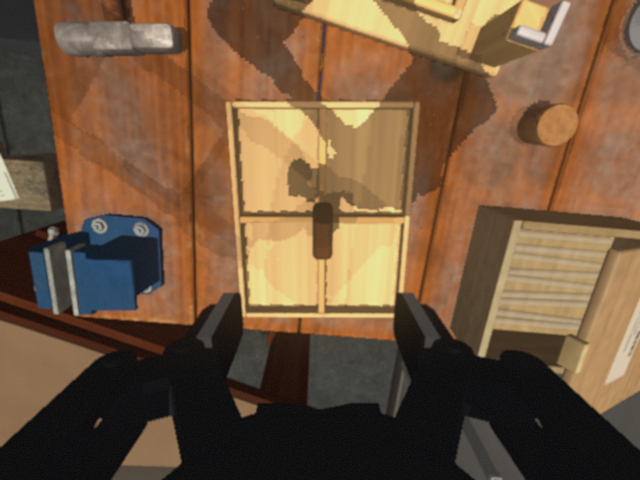

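Tray fitted at (0.481, −0.286), yaw 4.9°, handle at (322,231). The top view also shows both base tins at z 0.0535, seated in the pockets. Next I grasp the handle.

```bash
python3 - <<'E'
from h import *
go(.481,-.2862,.06,4.9)
E
```

```text
GO [-0.08, 13.87, 0.21] [0.04, 0.45, 0.04] dist 13.9
```

Request:
play_rows([
  [0.6,-0.1,4,0.2,0,0.3,0],
  [0.6,-0.1,8,0.2,0,0.3,0],
  [0.6,-0.1,12,0.2,0,0.3,0],
  [0.6,-0.1,13.9,0.2,0,0.3,0],
  [0.6,-0.1,13.9,0.2,0,0.3,0],
  [0.6,-0.1,13.9,0.2,0,0.3,0],
  [0.6,-0.1,13.9,0.2,0,0.3,0],
])

```text
time_s: 29.37
eef_pos: [0.4825, -0.2857, 0.0613]
ee_rot: [[0.09, 0.001, 0.996], [-0.996, -0.002, 0.09], [0.002, -1.0, 0.001]]
contact_force: [0.5, -0.7, 0.6]
width: 0.8
```

```bash
python3 - <<'E'
from h import *
st();go(.481,-.2862,.06,4.9)
E
```

```text
29.37 [ 0.4825 -0.2857  0.0613] [ 0.47 -0.7   0.6 ] 0.8
[[0.09, 0.001, 0.996], [-0.996, -0.002, 0.09], [0.002, -1.0, 0.001]] [-3.310e+01  1.420e+01  1.156e+02 -1.000e-01  5.000e+01 -3.830e+01]
GO [0.03, 0.13, -0.15] [-0.07, 0.24, 0.12] dist 0.2
```

Request:
play_rows([
  [-1,0,0.1,-0.1,0,-0.2,0],
  [-1,0,0.1,-0.1,0,-0.2,0],
  [-1,0,0.1,-0.1,0,-0.2,0],
  [-1,0,0.1,-0.1,0,-0.2,0],
  [-1,0,0.1,-0.1,0,-0.2,0],
  [-1,0,0.1,-0.1,0,-0.2,0],
  [-1,0,0.1,-0.1,0,-0.2,0],
  [-1,0,0.1,-0.1,0,-0.2,0],
], squeeze=90)

```text
time_s: 30.03
eef_pos: [0.4822, -0.2864, 0.0617]
ee_rot: [[0.093, 0.003, 0.996], [-0.996, -0.003, 0.093], [0.003, -1.0, 0.003]]
contact_force: [-1.0, 1.5, 6.6]
width: 0.17
```

Request:
play_rows([
  [-1,0,0,0,0,0,0],
  [-1,0,-1,0,0,0,0],
  [-1,0,-4,0,0,0,0],
  [-1,0,-7,0,0,0,0],
  [-1,0,-10,0,0,0,0],
  [-1,0,-13,0,0,0,0],
  [-1,0,-14,0,0,0,0],
  [-1,0,-14,0,0,0,0],
])

```text
time_s: 30.7
eef_pos: [0.4836, -0.2873, 0.2055]
ee_rot: [[0.093, 0.009, 0.996], [-0.996, -0.007, 0.093], [0.008, -1.0, 0.008]]
contact_force: [1.0, -0.5, -3.7]
width: 0.175
```

```bash
cat > trayfit.py <<'E'
from meas import *
def tray(n='wrist'):
    s=telemetry.state(); im,d,W=cloud(n)
    p=np.array(s['eef_pos']); R=np.array(s['ee_rot'])
    L=(W-p)@R  # tool frame
    # tray origin expected ~60 mm below TCP; rim top 41 below
    m=(L[...,1]>.034)&(L[...,1]<.048)&(abs(L[...,2])<.1)&(abs(L[...,0])<.12)
    P=L[m]; r=cv2.minAreaRect((P[:,[0,2]]*1000).astype(np.float32)); print('rim in tool(x,z)',m.sum(),np.round(r[0],1),np.round(r[1],1),round(r[2],2),'y',np.percentile(P[:,1],[5,50,95]).round(4))
    A=np.c_[P[:,[0,2]],np.ones(len(P))]; k=abs(P[:,1]-np.median(P[:,1]))<.004
    c=np.linalg.lstsq(A[k],P[k,1],rcond=None)[0]; print('plane slope deg x,z',np.degrees(c[:2]).round(2),'h0',c[2].round(4))
    return im,W
E
python3 - <<'E'
from trayfit import *
st();im,W=tray();save(im,'w4.png')
c=np.array([.5421,-.0240]);go(c[0],c[1],.20,-11.2)
E
```

```text
30.7 [ 0.4836 -0.2873  0.2055] [ 0.99 -0.46 -3.69] 0.175
[[0.093, 0.009, 0.996], [-0.996, -0.007, 0.093], [0.008, -1.0, 0.008]] [-33.2   4.8 109.5  -0.   65.1 -38.5]
rim in tool(x,z) 18314 [-0.7 -0.4] [160.7 200. ] 89.73 y [0.0417 0.043  0.0468]
plane slope deg x,z [0.26 0.11] h0 0.0434
GO [-25.57, 0.18, 8.39] [-0.31, 16.52, 0.24] dist 26.9
```

Tray lifted, level, centred in the tool to under 1 mm. I carry it over the carrier.

Request:
play_rows([
  [-1,-2,0,0.6,0,1,0],
  [-1,-5.5,0,1.8,-0.3,4,0.2],
  [-1,-9,0,3,-0.3,7,0.2],
  [-1,-12.5,0.1,4.1,-0.3,10,0.2],
  [-1,-16,0.1,5.2,-0.3,13,0.2],
  [-1,-19.5,0.2,6.4,-0.3,16,0.2],
  [-1,-23,0.2,7.5,-0.3,16.5,0.2],
  [-1,-25.6,0.2,8.4,-0.3,16.5,0.2],
])

```text
time_s: 31.42
eef_pos: [0.54, -0.0208, 0.1961]
ee_rot: [[-0.194, -0.006, 0.981], [-0.981, 0.001, -0.194], [0.0, -1.0, -0.006]]
contact_force: [-0.0, -1.2, -3.6]
width: 0.171
```

Request:
play_rows([
  [-1,0,0,0,0,0,0],
  [-1,0,0,0,0,0,0],
  [-1,0,0,0,0,0,0],
  [-1,0,0,0,0,0,0],
  [-1,0,0,0,0,0,0],
  [-1,0,0,0,0,0,0],
])

```text
time_s: 31.92
eef_pos: [0.5398, -0.0219, 0.1958]
ee_rot: [[-0.195, -0.006, 0.981], [-0.981, 0.001, -0.195], [0.001, -1.0, -0.006]]
contact_force: [0.1, 0.4, -3.8]
width: 0.167
```

```bash
python3 - <<'E'
from trayfit import *
st();im,W=tray();save(im,'w4.png')
a=np.radians(-11.2); ex=np.array([np.cos(a),np.sin(a)]); ey=np.array([-np.sin(a),np.cos(a)])
V=W.reshape(-1,3);Z=V[:,2];q=V[:,:2]-np.array([.5421,-.0240]);X=q@ex;Y=q@ey
for sx in (1,-1):
    for sy in (1,-1):
        k=(abs(X-sx*.078)<.03)&(abs(Y-sy*.098)<.03)&(Z>.066)&(Z<.09)
        if k.sum()>30: r=cv2.minAreaRect((np.c_[X,Y][k]*1000).astype(np.float32)); print(sx,sy,k.sum(),np.round(r[0],1),np.round(r[1],1),round(r[2],1))
go(.5421,-.024,.1324,-11.2)
E
```

```text
31.92 [ 0.5398 -0.0219  0.1958] [ 0.09  0.37 -3.76] 0.167
[[-0.195, -0.006, 0.981], [-0.981, 0.001, -0.195], [0.001, -1.0, -0.006]] [ -5.    3.5 112.    0.   64.9   6.3]
rim in tool(x,z) 18323 [-0.1 -0.4] [160.6 201. ] 89.82 y [0.0416 0.0429 0.0468]
plane slope deg x,z [0.28 0.12] h0 0.0433
GO [0.17, 6.36, 0.29] [0.34, -0.06, 0.02] dist 6.4
```

View pics/w4.png

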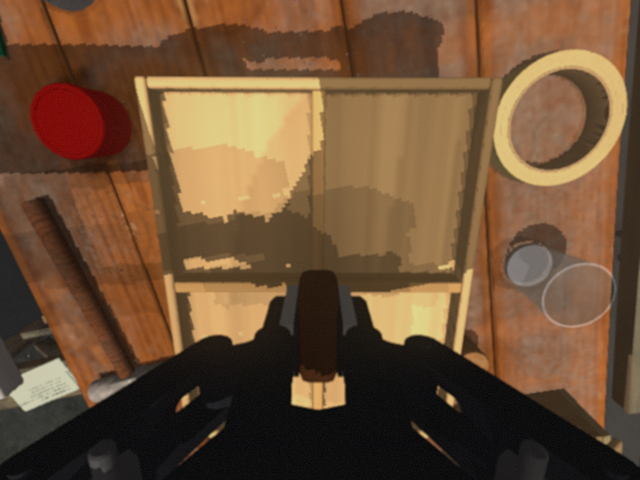

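```bash
python3 - <<'E'
from h import *
for i in range(3): viewer.snapshot('wrist'); s=telemetry.state(); print(np.round(s['eef_pos'],4))
go(.5424,-.0246,.148,-11.0)
E
```

```text
[ 0.54   -0.0216  0.1962]
[ 0.5401 -0.0215  0.1963]
[ 0.5401 -0.0213  0.1963]
GO [0.27, 4.83, 0.31] [0.31, -0.22, 0.02] dist 4.8
```

Request:
play_rows([
  [-1,0.3,0,0.3,0.3,-0.2,0],
  [-1,0.3,2,0.3,0.3,-0.2,0],
  [-1,0.3,3.8,0.3,0.3,-0.2,0],
  [-1,0.3,4.8,0.3,0.3,-0.2,0],
  [-1,0.3,4.8,0.3,0.3,-0.2,0],
  [-1,0.3,4.8,0.3,0.3,-0.2,0],
  [-1,0.3,4.8,0.3,0.3,-0.2,0],
  [-1,0.3,4.8,0.3,0.3,-0.2,0],
])

```text
time_s: 32.78
eef_pos: [0.5433, -0.025, 0.1496]
ee_rot: [[-0.191, 0.002, 0.982], [-0.982, -0.0, -0.191], [0.0, -1.0, 0.002]]
contact_force: [-0.2, 0.4, -3.1]
width: 0.171
```

```bash
python3 - <<'E'
from trayfit import *
viewer.snapshot('wrist');viewer.snapshot('wrist')
st();im,W=tray()
go(.5424,-.0246,.138,-11.0)
# lips visible from scene camera?
im,d,W=cloud('scene');save(cv2.resize(im[150:350,200:460],None,fx=3,fy=3,interpolation=cv2.INTER_CUBIC),'s2.png')
E
```

```text
32.88 [ 0.5431 -0.0249  0.1495] [-0.32 -0.44 -3.68] 0.169
[[-0.191, 0.002, 0.982], [-0.982, -0.0, -0.191], [0.0, -1.0, 0.002]] [ -5.2   6.2 114.3  -0.   59.4   5.8]
rim in tool(x,z) 18329 [-0.4 -0. ] [160.8 199.9] 89.94 y [0.0416 0.0429 0.0468]
plane slope deg x,z [0.26 0.1 ] h0 0.0433
GO [-0.01, 1.13, -0.06] [-0.1, -0.01, 0.01] dist 1.1
```

View pics/s2.png

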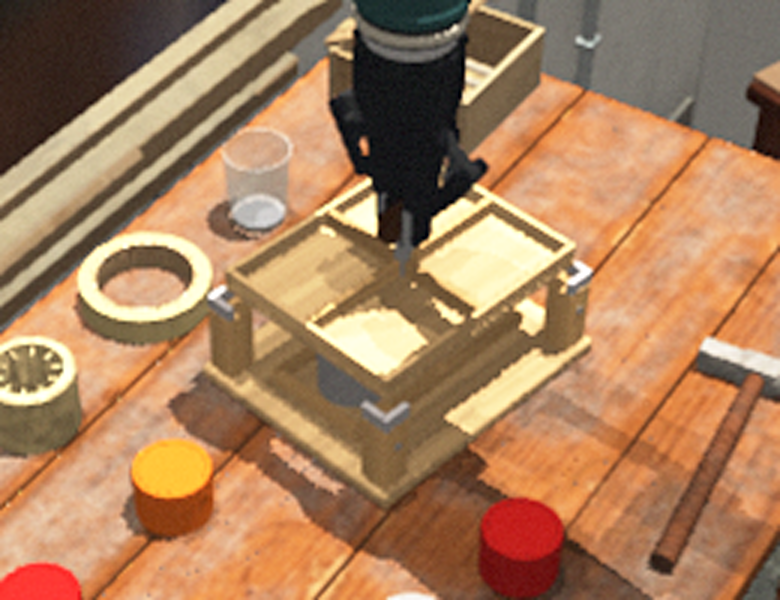

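The lips sit just outside the tray corners, at (222,300), (385,412) and (578,275). I lower it gently.

Request:
play_rows([
  [-1,0,0.2,-0.1,0,0,0],
  [-1,0,0.5,-0.1,0,0,0],
  [-1,0,0.8,-0.1,0,0,0],
  [-1,0,1.1,-0.1,0,0,0],
  [-1,0,1.3,-0.1,0,0,0],
  [-1,0,1.5,-0.1,0,0,0],
  [-1,0,1.5,-0.1,0,0,0],
])

```text
time_s: 33.57
eef_pos: [0.5413, -0.0247, 0.1333]
ee_rot: [[-0.191, -0.0, 0.982], [-0.982, -0.0, -0.191], [0.0, -1.0, 0.0]]
contact_force: [-0.7, -0.3, -2.9]
width: 0.175
```

```bash
python3 - <<'E'
from h import *
viewer.snapshot('wrist');st();go(.5422,-.0245,.132,-11.0)
E
```

```text
33.62 [ 0.5415 -0.0246  0.1336] [ 0.36 -0.61 -3.26] 0.172
[[-0.191, 0.0, 0.982], [-0.982, -0.0, -0.191], [0.0, -1.0, 0.0]] [ -5.2   7.1 115.2  -0.   57.7   5.8]
GO [-0.03, 0.16, 0.07] [-0.02, -0.01, 0.01] dist 0.2
```

Request:
play_rows([
  [-1,0,0.1,0.1,0,0,0],
  [-1,0,0.2,0.1,0,0,0],
  [-1,0,0.2,0.1,0,0,0],
  [-1,0,0.2,0.1,0,0,0],
])

```text
time_s: 33.95
eef_pos: [0.5428, -0.0249, 0.1319]
ee_rot: [[-0.191, 0.001, 0.982], [-0.982, -0.0, -0.191], [0.0, -1.0, 0.001]]
contact_force: [-0.1, 0.6, -3.4]
width: 0.171
```

Request:
play_rows([
  [-0.2,0,0,0,0,0,0],
  [0.2,0,0,0,0,0,0],
  [0.6,0,0,0,0,0,0],
  [0.6,0,0,0,0,0,0],
  [0.6,0,0,0,0,0,0],
  [0.6,0,-3,0,0,0,0],
  [0.6,0,-7,0,0,0,0],
  [0.6,0,-10,0,0,0,0],
])

```text
time_s: 34.62
eef_pos: [0.5427, -0.0248, 0.2337]
ee_rot: [[-0.191, 0.001, 0.982], [-0.982, -0.0, -0.191], [0.0, -1.0, 0.001]]
contact_force: [0.8, -0.4, 1.2]
width: 0.796
```

```bash
python3 - <<'E'
from trayfit import *
st()
a=np.radians(-11.2); ex=np.array([np.cos(a),np.sin(a)]); ey=np.array([-np.sin(a),np.cos(a)])
im,d,W=cloud('wrist');save(im,'w5.png')
V=W.reshape(-1,3);q=V[:,:2]-np.array([.5421,-.0242]);X=q@ex;Y=q@ey;Z=V[:,2]
k=(Z>.086)&(Z<.094)&(abs(X)<.09)&(abs(Y)<.11);r=cv2.minAreaRect((np.c_[X,Y][k]*1000).astype(np.float32)); print('rim',k.sum(),np.round(r[0],1),np.round(r[1],1),round(r[2],2),np.median(Z[k]))
for sx in (1,-1):
  for sy in (1,-1):
    j=k&(X*sx>.0)&(Y*sy>.0); print(sx,sy,j.sum(),np.median(Z[j]).round(4))
im,d,W=cloud('top');tins(W,im,box=(.3,.6,.1,.6))
go(.3855,.2095,.2)
E
```

```text
34.62 [ 0.5427 -0.0248  0.2337] [ 0.81 -0.43  1.17] 0.796
[[-0.191, 0.001, 0.982], [-0.982, -0.0, -0.191], [0.0, -1.0, 0.001]] [ -5.2   1.7 109.6  -0.   68.6   5.8]
rim 7638 [ 0.4 -0.4] [200.  160.9] 89.9 0.08880092605709561
1 1 2503 0.0888
1 -1 1302 0.0888
-1 1 2505 0.0889
-1 -1 1328 0.0888
px [204. 227.] circ [0.5936 0.317 ] 0.0277 z 0.0411 rgb [245.  36.  18.] n 229 mean [0.5859 0.3164]
px [256. 226.] circ [0.5911 0.1829] 0.0277 z 0.0415 rgb [250. 196.   1.] n 264 mean [0.5839 0.1824]
px [247. 307.] circ [0.3836 0.2066] 0.0279 z 0.0413 rgb [246. 241. 238.] n 411 mean [0.3835 0.2064]
px [191. 316.] circ [0.3651 0.3463] 0.0293 z 0.0412 rgb [241. 234. 229.] n 431 mean [0.365  0.3456]
GO [-19.95, 3.66, -20.38] [-0.78, 0.19, -0.06] dist 28.8
```

View pics/w5.png

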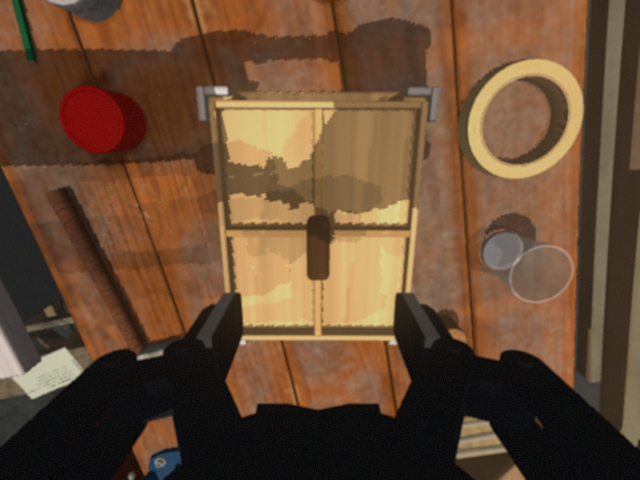

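The tray is seated: rim at z 0.0888 in every quadrant, centre off by about 0.5 mm. Now tin A.

Request:
play_rows([
  [1,-2.8,0,-2.9,0,0,0],
  [1,-5.7,0,-5.8,0,0,0],
  [1,-8.5,0,-8.7,0,0,0],
  [1,-11.4,0,-11.6,0,0,0],
  [1,-14.2,1,-14.5,0,0,0],
  [1,-17,3,-17.4,0,0,0],
  [1,-19.9,6,-20.3,-0.4,0,0],
  [1,-19.9,10,-20.3,-0.4,0,0],
], squeeze=50)

```text
time_s: 35.38
eef_pos: [0.388, 0.2118, 0.1455]
ee_rot: [[-0.188, 0.013, 0.982], [-0.982, 0.005, -0.188], [-0.007, -1.0, 0.012]]
contact_force: [1.2, 0.4, -0.4]
width: 1.0
```

Request:
play_rows([
  [1,0,0,0,0,0,0],
  [1,0,0,0,0,0,0],
])

```text
time_s: 35.55
eef_pos: [0.3856, 0.2117, 0.1436]
ee_rot: [[-0.186, 0.009, 0.983], [-0.983, 0.003, -0.186], [-0.004, -1.0, 0.008]]
contact_force: [0.2, 0.0, 0.8]
width: 0.998
```

```bash
python3 - <<'E'
from h import *
st();go(.3857,.2095,.04)
E
```

```text
35.55 [0.3856 0.2117 0.1436] [0.19 0.01 0.84] 0.998
[[-0.186, 0.009, 0.983], [-0.983, 0.003, -0.186], [-0.004, -1.0, 0.008]] [ 2.560e+01 -5.200e+00  1.265e+02 -1.000e-01  5.820e+01  3.630e+01]
GO [0.26, 10.36, -0.04] [-0.45, 0.48, -0.25] dist 10.4
```

Request:
play_rows([
  [1,0.2,4,0,-0.4,0.4,-0.2],
  [1,0.2,8,0,-0.4,0.4,-0.2],
  [1,0.2,10.2,0,-0.4,0.4,-0.2],
  [1,0.2,10.2,0,-0.4,0.4,-0.2],
  [1,0.2,10.2,0,-0.4,0.4,-0.2],
  [1,0.2,10.2,0,-0.4,0.4,-0.2],
  [-1,0.2,10.2,0,-0.4,0.4,-0.2],
  [-1,0.2,10.2,0,-0.4,0.4,-0.2],
])

```text
time_s: 36.22
eef_pos: [0.3885, 0.2108, 0.0441]
ee_rot: [[-0.193, 0.006, 0.981], [-0.981, 0.003, -0.193], [-0.004, -1.0, 0.005]]
contact_force: [-0.1, 0.4, 0.4]
width: 0.745
```

Request:
play_rows([
  [-1,0,0,0,0,0,0],
  [-1,0,0,0,0,0,0],
  [-1,0,0,0,0,0,0],
  [-1,0,-4,0,0,0,0],
  [-1,0,-8,0,0,0,0],
  [-1,0,-12,0,0,0,0],
  [-1,0,-16,0,0,0,0],
  [-1,0,-17,0,0,0,0],
])

```text
time_s: 36.88
eef_pos: [0.3907, 0.2118, 0.2207]
ee_rot: [[-0.193, 0.016, 0.981], [-0.981, 0.007, -0.193], [-0.01, -1.0, 0.014]]
contact_force: [2.4, 0.4, -3.7]
width: 0.634
```

```bash
python3 - <<'E'
from h import *
st();go(.4954,-.0663,.22)
E
```

```text
36.88 [0.3907 0.2118 0.2207] [ 2.37  0.38 -3.67] 0.634
[[-0.193, 0.016, 0.981], [-0.981, 0.007, -0.193], [-0.01, -1.0, 0.014]] [ 25.3  -9.7 121.7  -0.   67.   36.4]
GO [25.27, 0.03, 15.64] [-0.8, 0.07, -0.58] dist 29.7
```

Request:
play_rows([
  [-1,3.3,0,2,-0.4,0,-0.3],
  [-1,6.6,0,4,-0.8,0,-0.6],
  [-1,9.9,0,6.1,-0.8,0,-0.6],
  [-1,13.2,0,8.1,-0.8,0,-0.6],
  [-1,16.5,0,10.2,-0.8,0,-0.6],
  [-1,19.8,0,12.2,-0.8,0,-0.6],
  [-1,23,0,14.2,-0.8,0,-0.6],
  [-1,25.3,0,15.6,-0.8,0,-0.6],
])

```text
time_s: 37.55
eef_pos: [0.4946, -0.0695, 0.2182]
ee_rot: [[-0.194, -0.002, 0.981], [-0.981, -0.001, -0.194], [0.001, -1.0, -0.002]]
contact_force: [0.5, -0.2, -3.7]
width: 0.637
```

Request:
play_rows([
  [-1,0,0,0,0,0,0],
  [-1,0,0,0,0,0,0],
  [-1,0,0,0,0,0,0],
])

```text
time_s: 37.8
eef_pos: [0.4931, -0.0691, 0.2161]
ee_rot: [[-0.195, -0.006, 0.981], [-0.981, 0.0, -0.195], [0.001, -1.0, -0.006]]
contact_force: [-0.1, 0.2, -5.4]
width: 0.632
```

```bash
python3 - <<'E'
from h import *
st();go(.4954,-.0663,.121)
E
```

```text
37.8 [ 0.4931 -0.0691  0.2161] [-0.09  0.19 -5.38] 0.632
[[-0.195, -0.006, 0.981], [-0.981, 0.0, -0.195], [0.001, -1.0, -0.006]] [-1.080e+01 -2.300e+00  1.155e+02 -1.000e-01  6.710e+01  5.000e-01]
GO [-0.33, 9.5, 0.22] [0.34, -0.06, 0.05] dist 9.5
```

Request:
play_rows([
  [-1,-0.3,0,0.2,0.3,0,0],
  [-1,-0.3,3,0.2,0.3,0,0],
  [-1,-0.3,6,0.2,0.3,0,0],
  [-1,-0.3,8.3,0.2,0.3,0,0],
  [-1,-0.3,9.2,0.2,0.3,0,0],
  [-1,-0.3,9.5,0.2,0.3,0,0],
  [-1,-0.3,9.5,0.2,0.3,0,0],
  [-1,-0.3,9.5,0.2,0.3,0,0],
])

```text
time_s: 38.47
eef_pos: [0.4956, -0.0656, 0.1216]
ee_rot: [[-0.194, 0.0, 0.981], [-0.981, -0.001, -0.194], [0.001, -1.0, 0.0]]
contact_force: [0.3, 0.9, -4.6]
width: 0.637
```

```bash
python3 - <<'E'
from h import *
viewer.snapshot('top');st();go(.4954,-.0663,.118)
E
```

```text
38.52 [ 0.4959 -0.0659  0.1219] [ 1.04  0.56 -5.04] 0.639
[[-0.194, 0.001, 0.981], [-0.981, -0.001, -0.194], [0.001, -1.0, 0.001]] [-1.040e+01  3.500e+00  1.206e+02 -1.000e-01  5.590e+01  8.000e-01]
GO [0.05, 0.39, -0.04] [-0.08, 0.01, 0.04] dist 0.4
```

Request:
play_rows([
  [-1,0,0.2,0,0,0,0],
  [-1,0,0.3,0,0,0,0],
  [-1,0,0.3,0,0,0,0],
  [-1,0,0.3,0,0,0,0],
])

```text
time_s: 38.85
eef_pos: [0.497, -0.0658, 0.12]
ee_rot: [[-0.194, 0.003, 0.981], [-0.981, -0.001, -0.194], [0.0, -1.0, 0.004]]
contact_force: [-1.2, 2.0, 1.6]
width: 0.634
```

```bash
python3 - <<'E'
from h import *
st()
E
```

```text
38.85 [ 0.497  -0.0658  0.12  ] [-1.18  1.98  1.58] 0.634
[[-0.194, 0.003, 0.981], [-0.981, -0.001, -0.194], [0.0, -1.0, 0.004]] [-10.4   3.6 120.6  -0.   55.5   0.8]
```

Request:
play_rows([
  [0.55,0,0,0,0,0,0],
  [0.55,0,0,0,0,0,0],
  [0.55,0,0,0,0,0,0],
  [0.55,0,0,0,0,0,0],
  [0.55,0,-3,0,0,0,0],
  [0.55,0,-7,0,0,0,0],
  [0.55,0,-9,0,0,0,0],
  [0.55,0,-9,0,0,0,0],
])

```text
time_s: 39.52
eef_pos: [0.5005, -0.0665, 0.2162]
ee_rot: [[-0.194, 0.014, 0.981], [-0.981, -0.003, -0.194], [0.0, -1.0, 0.014]]
contact_force: [0.6, -0.4, 0.5]
width: 0.775
```

```bash
python3 - <<'E'
from meas import *
st();im,d,W=cloud('top');tins(W,im,box=(.3,.6,.1,.6));tins(W,im,zlo=.11,zhi=.122,box=(.4,.65,-.15,.1))
go(.3668,.3485,.2)
E
```

```text
39.52 [ 0.5005 -0.0665  0.2162] [ 0.6  -0.44  0.48] 0.775
[[-0.194, 0.014, 0.981], [-0.981, -0.003, -0.194], [0.0, -1.0, 0.014]] [-10.4  -2.3 115.5  -0.   66.    0.8]
px [256. 226.] circ [0.5905 0.1824] 0.0277 z 0.0414 rgb [251. 197.   0.] n 259 mean [0.584  0.1822]
px [204. 227.] circ [0.5925 0.3174] 0.0276 z 0.0415 rgb [244.  36.  19.] n 232 mean [0.5858 0.3167]
px [286. 313.] circ [0.3661 0.1026] 0.0268 z 0.0412 rgb [216.  46.  41.] n 174 mean [0.3655 0.1104]
px [191. 316.] circ [0.3655 0.3461] 0.0291 z 0.0412 rgb [241. 233. 228.] n 434 mean [0.3649 0.3454]
GO [-38.11, 1.12, -21.04] [-0.61, -0.01, 0.01] dist 43.6
```

Request:
play_rows([
  [1,-3.5,0,-2,-0.5,0,0],
  [1,-7,0,-4,-0.5,0,0],
  [1,-10.5,0,-6,-0.5,0,0],
  [1,-14,0.5,-7.8,-0.5,0,0],
  [1,-17.5,0.5,-9.7,-0.5,0,0],
  [1,-21,1,-11.6,-0.5,0,0],
  [1,-24.5,1,-13.5,-0.5,0,0],
  [1,-28,1,-15.5,-0.5,0,0],
])

```text
time_s: 40.23
eef_pos: [0.3994, 0.2395, 0.1998]
ee_rot: [[-0.195, -0.001, 0.981], [-0.981, -0.002, -0.195], [0.002, -1.0, -0.0]]
contact_force: [0.6, -0.4, 0.6]
width: 1.0
```

```bash
python3 - <<'E'
from h import *
st();go(.3672,.3487,.12)
E
```

```text
40.23 [0.3994 0.2395 0.1998] [ 0.56 -0.37  0.63] 1.0
[[-0.195, -0.001, 0.981], [-0.981, -0.002, -0.195], [0.002, -1.0, -0.0]] [ 2.790e+01 -5.300e+00  1.202e+02 -1.000e-01  6.530e+01  3.920e+01]
GO [-10.11, 7.96, -5.29] [0.02, -0.02, 0.13] dist 13.9
```

Request:
play_rows([
  [1,-3.4,2,-1.8,0,0,0],
  [1,-6.8,4,-3.6,0,0,0],
  [1,-10.1,6,-5.3,0,0,0],
  [1,-10.1,8,-5.3,0,0,0],
  [1,-10.1,8,-5.3,0,0,0],
  [1,-10.1,8,-5.3,0,0,0],
])

```text
time_s: 40.73
eef_pos: [0.3647, 0.3472, 0.1167]
ee_rot: [[-0.193, -0.006, 0.981], [-0.981, -0.007, -0.193], [0.008, -1.0, -0.004]]
contact_force: [-0.5, -0.9, -0.2]
width: 0.999
```

```bash
python3 - <<'E'
from h import *
viewer.snapshot('wrist');st();go(.3672,.3487,.042)
E
```

```text
40.78 [0.3662 0.3476 0.1184] [ 0.05 -0.36 -0.79] 1.002
[[-0.194, -0.003, 0.981], [-0.981, -0.005, -0.194], [0.005, -1.0, -0.002]] [ 4.07e+01  4.50e+00  1.20e+02 -1.00e-01  5.59e+01  5.20e+01]
GO [-0.17, 7.64, 0.09] [0.12, 0.01, 0.3] dist 7.6
```

Request:
play_rows([
  [1,-0.2,4,0.1,0.1,0,0.3],
  [1,-0.2,7.6,0.1,0.1,0,0.3],
  [1,-0.2,7.6,0.1,0.1,0,0.3],
  [1,-0.2,7.6,0.1,0.1,0,0.3],
  [1,-0.2,7.6,0.1,0.1,0,0.3],
  [-1,-0.2,7.6,0.1,0.1,0,0.3],
  [-1,-0.2,7.6,0.1,0.1,0,0.3],
  [-1,-0.2,7.6,0.1,0.1,0,0.3],
])

```text
time_s: 41.45
eef_pos: [0.3686, 0.3502, 0.0451]
ee_rot: [[-0.195, 0.002, 0.981], [-0.981, 0.003, -0.195], [-0.003, -1.0, 0.001]]
contact_force: [-0.9, -0.2, 7.3]
width: 0.642
```

Request:
play_rows([
  [-1,0,0,0,0,0,0],
  [-1,0,0,0,0,0,0],
  [-1,0,0,0,0,0,0],
  [-1,0,-4,0,0,0,0],
  [-1,0,-8,0,0,0,0],
  [-1,0,-12,0,0,0,0],
  [-1,0,-16,0,0,0,0],
  [-1,0,-17,0,0,0,0],
])

```text
time_s: 42.12
eef_pos: [0.371, 0.3521, 0.2222]
ee_rot: [[-0.195, 0.011, 0.981], [-0.981, 0.01, -0.195], [-0.012, -1.0, 0.008]]
contact_force: [1.5, 1.2, -2.7]
width: 0.633
```

```bash
python3 - <<'E'
from h import *
st();go(.5894,.0170,.22)
E
```

```text
42.12 [0.371  0.3521 0.2222] [ 1.46  1.24 -2.71] 0.633
[[-0.195, 0.011, 0.981], [-0.981, 0.01, -0.195], [-0.012, -1.0, 0.008]] [ 4.070e+01 -1.800e+00  1.144e+02  1.000e-01  6.660e+01  5.190e+01]
GO [28.62, 0.11, 27.95] [-0.48, -0.02, -0.69] dist 40.0
```

Request:
play_rows([
  [-1,2.8,0,2.7,-0.4,0,-0.6],
  [-1,5.6,0,5.5,-0.4,0,-0.6],
  [-1,8.5,0,8.3,-0.4,0,-0.6],
  [-1,11.4,0,11.1,-0.4,0,-0.6],
  [-1,14.3,0,13.9,-0.4,0,-0.6],
  [-1,17.2,0,16.7,-0.4,0,-0.6],
  [-1,20.1,0,19.6,-0.4,0,-0.6],
  [-1,23,0,22.4,-0.4,0,-0.6],
])

```text
time_s: 42.78
eef_pos: [0.5458, 0.081, 0.2196]
ee_rot: [[-0.195, -0.001, 0.981], [-0.981, 0.001, -0.195], [-0.001, -1.0, -0.001]]
contact_force: [1.0, 0.2, -4.1]
width: 0.637
```

```bash
python3 - <<'E'
from h import *
st();go(.5894,.0170,.20)
E
```

```text
42.78 [0.5458 0.081  0.2196] [ 1.03  0.24 -4.09] 0.637
[[-0.195, -0.001, 0.981], [-0.981, 0.001, -0.195], [-0.001, -1.0, -0.001]] [5.800e+00 3.300e+00 1.094e+02 1.000e-01 6.720e+01 1.700e+01]
GO [5.43, 1.95, 5.52] [0.04, -0.03, -0.06] dist 8.0
```

Request:
play_rows([
  [-1,2.7,0.5,2.7,0,0,0],
  [-1,5.4,1.5,5.5,0,0,0],
  [-1,5.4,4,5.5,0,0,0],
  [-1,5.4,5,5.5,0,0,0],
  [-1,5.4,5,5.5,0,0,0],
  [-1,5.4,5,5.5,0,0,0],
  [-1,5.4,5,5.5,0,0,0],
])

```text
time_s: 43.37
eef_pos: [0.589, 0.0183, 0.1698]
ee_rot: [[-0.193, -0.001, 0.981], [-0.981, 0.001, -0.193], [-0.001, -1.0, -0.001]]
contact_force: [-0.4, -0.4, -3.3]
width: 0.635
```

```bash
python3 - <<'E'
from h import *
st();go(.5894,.0170,.124)
E
```

```text
43.37 [0.589  0.0183 0.1698] [-0.37 -0.42 -3.26] 0.635
[[-0.193, -0.001, 0.981], [-0.981, 0.001, -0.193], [-0.001, -1.0, -0.001]] [-7.000e-01  9.900e+00  1.077e+02  1.000e-01  6.240e+01  1.040e+01]
GO [0.12, 4.58, 0.07] [0.04, 0.05, -0.06] dist 4.6
```

Request:
play_rows([
  [-1,0.1,2,0.1,0,0,0],
  [-1,0.1,3.5,0.1,0,0,0],
  [-1,0.1,4.2,0.1,0,0,0],
  [-1,0.1,4.6,0.1,0,0,0],
  [-1,0.1,4.8,0.1,0,0,0],
  [-1,0.1,4.9,0.1,0,0,0],
  [-1,0.1,4.9,0.1,0,0,0],
  [-1,0.1,4.9,0.1,0,0,0],
])

```text
time_s: 44.03
eef_pos: [0.5905, 0.0173, 0.1218]
ee_rot: [[-0.193, 0.001, 0.981], [-0.981, 0.001, -0.193], [-0.001, -1.0, 0.001]]
contact_force: [-0.3, 0.7, -2.9]
width: 0.635
```

```bash
python3 - <<'E'
from h import *
st();go(.5894,.0170,.118)
E
```

```text
44.03 [0.5905 0.0173 0.1218] [-0.3   0.69 -2.92] 0.635
[[-0.193, 0.001, 0.981], [-0.981, 0.001, -0.193], [-0.001, -1.0, 0.001]] [-8.000e-01  1.280e+01  1.098e+02  1.000e-01  5.730e+01  1.030e+01]
GO [0.05, 0.38, -0.1] [-0.05, 0.06, -0.08] dist 0.4
```

Request:
play_rows([
  [-1,0,0.2,-0.1,0,0,0],
  [-1,0,0.3,-0.1,0,0,0],
  [-1,0,0.3,-0.1,0,0,0],
  [-1,0,0.3,-0.1,0,0,0],
])

```text
time_s: 44.37
eef_pos: [0.5902, 0.0174, 0.1202]
ee_rot: [[-0.193, 0.003, 0.981], [-0.981, 0.001, -0.193], [-0.002, -1.0, 0.003]]
contact_force: [-2.3, -0.3, 5.7]
width: 0.638
```

Request:
play_rows([
  [0.55,0,0,0,0,0,0],
  [0.55,0,0,0,0,0,0],
  [0.55,0,0,0,0,0,0],
  [0.55,0,0,0,0,0,0],
  [0.55,0,-3,0,0,0,0],
  [0.55,0,-7,0,0,0,0],
  [0.55,0,-10,0,0,0,0],
  [0.55,0,-12,0,0,0,0],
])

```text
time_s: 45.03
eef_pos: [0.5914, 0.0172, 0.244]
ee_rot: [[-0.193, 0.008, 0.981], [-0.981, 0.001, -0.193], [-0.003, -1.0, 0.007]]
contact_force: [0.8, -0.6, 0.2]
width: 0.779
```

Request:
play_rows([
  [0.55,-5,0,-4,0,0,0],
  [0.55,-10,0,-7,0,0,0],
  [0.55,-15,0,-10,0,0,0],
  [0.55,-20,0,-13,0,0,0],
  [0.55,-24,0,-16,0,0,0],
  [0.55,-24,0,-16,0,0,0],
  [0.55,-24,0,-16,0,0,0],
  [0.55,-24,0,-16,0,0,0],
])

```text
time_s: 45.7
eef_pos: [0.4779, 0.2893, 0.2435]
ee_rot: [[-0.188, 0.006, 0.982], [-0.982, 0.004, -0.188], [-0.006, -1.0, 0.005]]
contact_force: [0.3, -0.3, 0.8]
width: 0.777
```

```bash
python3 - <<'E'
from trayfit import *
st()
a=np.radians(-11.2); ex=np.array([np.cos(a),np.sin(a)]); ey=np.array([-np.sin(a),np.cos(a)])
ims=[]
for n in ['top','scene']:
    im,d,W=cloud(n);ims.append(im)
    tins(W,im,box=(.3,.6,.1,.6));tins(W,im,zlo=.112,zhi=.124,box=(.4,.68,-.15,.1))
    V=W.reshape(-1,3);q=V[:,:2]-np.array([.5421,-.0242]);X=q@ex;Y=q@ey;Z=V[:,2]
    k=(Z>.084)&(Z<.094)&(abs(X)<.095)&(abs(Y)<.115)
    for sx in (1,-1):
      for sy in (1,-1):
        j=k&(X*sx>.0)&(Y*sy>.0); print(sx,sy,j.sum(),np.median(Z[j]).round(4))
c=cv2.resize(ims[0][150:330,150:510],(720,360),interpolation=cv2.INTER_CUBIC)
e=cv2.resize(ims[1][160:400,180:460],(280,240)); 
save(cv2.resize(ims[1][130:400,180:500],None,fx=2.2,fy=2.2,interpolation=cv2.INTER_CUBIC),'s3.png');save(c,'t3.png')
E
```

```text
45.7 [0.4779 0.2893 0.2435] [ 0.34 -0.31  0.77] 0.777
[[-0.188, 0.006, 0.982], [-0.982, 0.004, -0.188], [-0.006, -1.0, 0.005]] [2.860e+01 2.800e+00 1.075e+02 1.000e-01 6.930e+01 3.940e+01]
px [256. 226.] circ [0.5896 0.1824] 0.0275 z 0.0416 rgb [250. 197.   0.] n 262 mean [0.5841 0.1823]
px [203. 227.] circ [0.5924 0.3177] 0.0281 z 0.0414 rgb [217.  32.  22.] n 230 mean [0.5858 0.3168]
px [286. 313.] circ [0.366  0.1027] 0.0269 z 0.0414 rgb [253.  78.  68.] n 176 mean [0.3656 0.1102]
px [322. 218.] circ [0.5868 0.0128] 0.0279 z 0.1167 rgb [249. 246. 243.] n 417 mean [0.5867 0.0133]
px [359. 256.] circ [ 0.4942 -0.0698] 0.0279 z 0.1167 rgb [252. 249. 245.] n 443 mean [ 0.494  -0.0697]
1 1 193 0.0886
1 -1 240 0.0887
-1 1 234 0.0888
-1 -1 311 0.0888
px [260. 309.] circ [0.5944 0.1869] 0.0283 z 0.0403 rgb [237. 170.  50.] n 294 mean [0.5849 0.1884]
px [370. 331.] circ [0.3702 0.104 ] 0.0279 z 0.0405 rgb [221.  47.  42.] n 278 mean [0.3687 0.1134]
px [216. 353.] circ [0.5976 0.3207] 0.028 z 0.041 rgb [190.  33.  31.] n 316 mean [0.587  0.3231]
px [362. 230.] circ [ 0.4977 -0.067 ] 0.0301 z 0.1155 rgb [233. 230. 226.] n 350 mean [ 0.4977 -0.0661]
px [305. 235.] circ [0.5912 0.0175] 0.0298 z 0.1155 rgb [233. 230. 226.] n 358 mean [0.5905 0.0173]
1 1 269 0.0879
1 -1 203 0.0872
-1 1 329 0.0878
-1 -1 257 0.0874
```

View pics/s3.png

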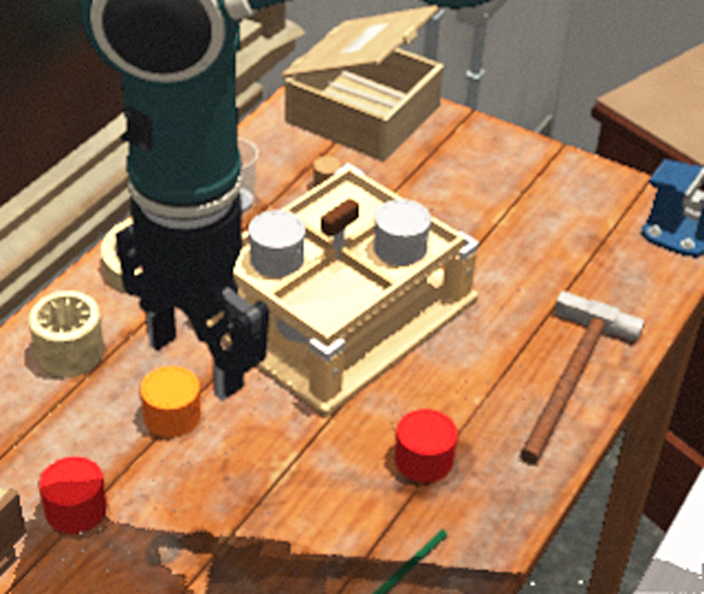

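View pics/t3.png

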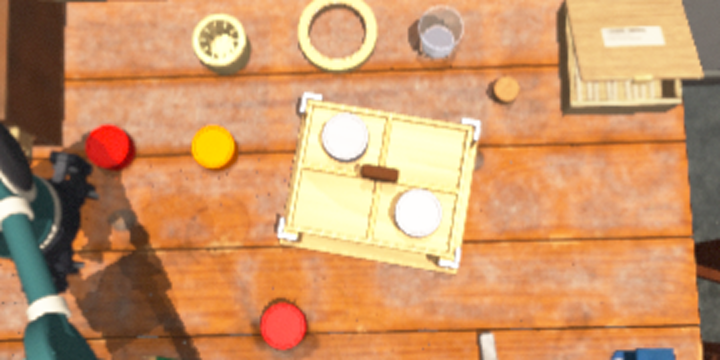

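Both light tins stand flat in diagonal bays, at (345,136) and (417,211) in the top crop. The tray is inside all four lips, the bystanders look unmoved and the arm is clear. Handing in.

```bash
python3 -c "
from h import *
print(ticket.finish_job())"
```

```text
the job is handed in; nothing more can be done
None
```

I finished the task and handed it in at about 46 s on the robot's clock, out of the 192 s allowed; no verdict is reported.

**Weights:** I found four grey tins and weighed each one. C read about 5.5 N, B 5.5 N, A 5.1 N and D 3.9 N. A had first gone into a pocket, so I took it out, weighed it again and swapped in B. The force readings are noisy (about 0.5 N each), so A being lighter than B and C rests on averages. The gap of about 0.4 N is roughly 40 g. A's two weighings also disagreed somewhat (4.9 N and 5.2 N).

**Last checks:**
- **Base tins:** B and C had their tops at 53.5 mm, which is seated in the pockets. I measured this before the tray covered them and did not check it again with the depth cameras.
- **Tray:** it sits level inside all four lips. The rim is 88.6–88.8 mm high in every quadrant by the top camera, and about 87.5 mm by the scene camera. That gap is within the calibration error.
- **Light tins:** A and D stand upright in opposite bays, tops at 116.7 mm.
- **Everything else:** the tumbler, tape and mould look unmoved by eye. The red and orange look-alikes are where they were, and the arm ended clear of everything.

No tin was knocked aside during the run as far as I saw, and no check failed.

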